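# Set out the dosing tray on the laundry counter

## Task

Set out the washing supplies upright on the grey drip tray, each centred on a dark pad: the bottle on the end pad nearer the cardboard detergent carton, the jar on the end pad farther from it, and the short wide cup on the pad between them. Nest the tall narrow cup upright inside the wide cup, fully down. Do not knock the bottle or the jar over, and leave the carton, the peg basket and the brush where they are.

Things in the scene. Friction and masses are not known exactly. Their poses are not given: they have to be found in the camera images.
- tray: Grey plastic drip tray, fixed to the counter, 130 mm (its x) by 300 mm (its y), floor 6 mm thick, surrounded by a rim whose top is 12 mm above the counter (4 mm thick). Origin at the centre of its underside, on the counter; z up. Three flat dark round pads, 80 mm across, lie flush on its floor in a row along its y axis: pad centres at y = -95, 0 and +95 mm, x = 0, surface 6 mm above the origin.
- bottle: White plastic bottle with a paper band round its body and a grey screw cap, loose, closed, 145 mm tall. Body 54 mm in diameter up to 95 mm, then a shoulder; the cap is a cylinder 36 mm in diameter from 114 to 145 mm above the base. Origin at the centre of its underside, z along its axis, upwards. Round, so its yaw does not matter. About 0.15 to 0.31 kg.
- jar: Squat closed glass jar with white contents and a flat aluminium lid, loose, a plain cylinder 60 mm in diameter and 70 mm tall (the lid, of the same diameter, is the top 18 mm). Origin at the centre of its underside, z along its axis, upwards. About 0.25 to 0.5 kg.
- wide_cup: Short wide white plastic dosing cup, loose, open at the top, empty, tapered: 54 mm outside diameter at the base, 64 mm at the rim, 55 mm tall, wall 3 mm, floor 4 mm thick (inside diameter 48 mm at the floor, 58 mm at the rim). Origin at the centre of its underside, z up. About 40 to 85 g.
- narrow_cup: Tall narrow white plastic measuring cup, loose, open at the top, empty, tapered: 38 mm outside diameter at the base, 50 mm at the rim, 90 mm tall, wall 2.5 mm. Origin at the centre of its underside, z up. Standing fully down in the wide cup, its underside is 4 mm above the wide cup's underside and its rim stands 39 mm above the wide cup's rim. About 35 to 70 g.
- carton: Brown cardboard detergent carton with a pale paper band, 80 (x) by 150 (y) by 90 mm tall, standing on the counter beyond the tray, to the left or right. It is the landmark that tells which end of the tray is which; not to be moved. Origin at the centre of its underside.
- peg_basket: White open basket of wooden clothes pegs, 80 (x) by 150 (y) by 70 mm tall, standing beyond the tray on the other side from the carton; not to be moved. Origin at the centre of its underside.
- brush: Wooden scrubbing brush lying bristles down beyond the tray, between carton and basket, 45 (x) by 120 (y) by 38 mm tall; not to be moved. Origin at the centre of its underside.
Things that resemble listed ones, but are neither listed nor needed, are in the scene too. Leave any red look-alike of the jar alone. Leave any pink look-alike of the bottle alone.

How it is judged:
By the outcome, as a careful person would: the job done as asked, in the order asked, and still so for the second after the job is handed in, with the robot touching nothing.
It also fails if it takes over 125 s, if anything falls off the work surface, if the arm or the gripper's body presses on something with over 40 N, if the wrist force passes 120 N, or if a joint passes its speed limit or range.

## Robot

A 6-joint arm with a two-finger parallel gripper is mounted at the origin on the work surface. World frame = base frame: x ahead of the robot, y to its left, z up, the work surface at z = 0. Lengths are in mm, angles in rad, forces in N, time in s.
With the tool pointing down it reaches from about 400 to 925 mm from the base axis. Payload 12.5 kg.
Tool frame: the origin (TCP) lies on the mounting face of the last link; the fingertips stand 190 mm ahead of it and the grasp point (between the pads) lies 171 mm ahead of it (env.grasp_offset is the distance from the TCP to the grasp point, in mm); z points along the fingers, y is the direction in which the jaws open and shut (so a half turn about z gives the same grasp; the last joint's range is limited). The gripper opens to 95 mm and grips with 3 to 60 N. Pads are 20 mm wide; open, the fingers measure 119 mm over their backs; the gripper's body (75 mm by 180 mm) begins 59 mm behind the grasp point.
Start: joints at [-1.247, 0.491, 1.559, -0, 1.092, -0.106], TCP at [260.449, -568.147, 404.761] pointing down, gripper open.
Joint ranges: [-3.1, 3.1], [-0.84, 2.19], [0.05, 2.79], [-1.13, 4.28], [0.06, 2.93], [-2.69, 2.69]. Speed limits (rad/s): [2.22, 2.22, 2.79, 3.14, 3.14, 3.14].

## Interface

Orientations are given as [roll, pitch, yaw] about the fixed x, y, z axes, in that order (R = Rz(yaw) Ry(pitch) Rx(roll)).
In Python, from cell import env, viewer gives the robot as it stands.
- The arm moves only by the tool play_rows, never from a script. Its argument "increments" is a list of rows, each an object of numbers: "dx", "dy", "dz": the shift along the tool's x, y, z in mm; "rx", "ry", "rz": the turn, a rotation vector about the tool's x, y, z in units of 6 degrees (1.0 is 6 degrees). A call has 1 to 8 rows; each row is the pose to reach, as a shift and turn from the pose measured when the call began, along the tool's axes at that moment; what a row does not reach only later rows make up. A row lasts 1/12 s, in which the tool goes at most 41.7 mm and 7.16 degrees, less where a joint would pass 70% of its speed; a pose out of reach is approached as far as the arm can. A call with a gripper value outside its range is refused whole. "fingers" is the opening, from 0 (shut) to 1 (fully open), set as the call begins (left out, the last holds). The fingers move at their own pace and stop on an object; the grip force is fixed at half the most. Time passes only in rows, so rows that repeat a pose let the fingers close. It gives the time, the measured TCP pose, the force and the opening at its end, in the units of the state.
- env.state(): the state, without advancing time (a new reading comes with each control period).
- viewer.read_camera(name): name is "scene" or "top" or "wrist"; returns a dict with "image" (384x512x3 uint8, red, green, blue), "fx", "fy", "cx", "cy" (pixels), "rvec" (rotation vector, rad) and "tvec" (3), from world to camera coordinates, as OpenCV has them. Camera axes: x right, y down, z forward; pixel columns grow to the right and rows downward; lengths in mm; the calibration is good to about 2 mm. A picture is of the moment at which its call begins. There is no depth.
- env.job_done(): hands the job in, once; it reports no verdict.
The state is a dict: "t": time; "joints": joint angles; "qvel": joint speeds; "tau": joint torques, N m; "eef_pos": TCP position; "tcp_rot": TCP orientation; "ft_force": force on the tool from outside, world axes, zero at the start; "moment": the same for the moment, N m; "opening": opening from 0.0 (shut) to 1.0 (fully open).
Only numpy, scipy, OpenCV 4.12 (cv2) and the standard library are available. Lean on these libraries where they do the work, as an engineer would, in place of code of your own. Each camera call takes 0.05 s, during which the arm holds its last target.

## Working session

There is one attempt and no reset: what is moved stays moved. The work goes in short steps, Python scripts to look and compute and a tool call to move; the robot and the scene stay as the last step left them, time stands still between calls to the robot, and variables do not carry over. Pictures are saved under pics/ and viewed, and the job is handed in when it is done.

Besides the shell and the picture viewer there is one more tool, called after "Request:" as name(argument=value, ...), one argument or row to a line, values as JSON. play_rows: Moves the arm, as the interface text tells. Its arguments: {"type":"object","properties":{"increments":{"type":"array","items":{"type":"object","properties":{"dx":{"type":"number"},"dy":{"type":"number"},"dz":{"type":"number"},"rx":{"type":"number"},"ry":{"type":"number"},"rz":{"type":"number"}}}},"fingers":{"type":"number"}},"required":["increments"]}

```bash
ls; mkdir -p pics
cat > h.py <<'E'
import numpy as np, cv2
from cell import env, viewer
def cam(n):
    c=viewer.read_camera(n); R,_=cv2.Rodrigues(np.array(c['rvec'],float)); c['R']=R; c['t']=np.array(c['tvec'],float).ravel(); return c
def ray(c,u,v):
    d=c['R'].T@np.array([(u-c['cx'])/c['fx'],(v-c['cy'])/c['fy'],1.]); o=-c['R'].T@c['t']; return o,d
def onz(c,u,v,z):
    o,d=ray(c,u,v); return o+d*(z-o[2])/d[2]
def proj(c,p):
    q=c['R']@np.array(p,float)+c['t']; return np.array([c['fx']*q[0]/q[2]+c['cx'],c['fy']*q[1]/q[2]+c['cy']])
def save(c,n,s=1.5,box=None):
    im=c['image'][:,:,::-1]
    if box: im=im[box[1]:box[3],box[0]:box[2]]
    cv2.imwrite('pics/'+n,cv2.resize(im,None,fx=s,fy=s,interpolation=cv2.INTER_CUBIC))
E
python3 - <<'E'
from h import *
for n in ['scene','top','wrist']:
    c=cam(n); save(c,n+'0.png'); print(n,c['fx'],c['cx'],c['cy'],(-c['R'].T@c['t']).round(),c['R'][2].round(2)); np.save('pics/'+n+'0.npy',c,allow_pickle=True)
print(env.state())
E
```

```text
pics
scene 367.15708962807247 249.7492482265597 187.7897816141586 [814. 371. 809.] [-0.24 -0.47 -0.85]
top 455.45176701889784 254.9460484221355 192.36656886714192 [ 510.  -50. 1234.] [ 0.06 -0.01 -1.  ]
wrist 285.7763506940044 248.82820772000426 196.61607256666673 [ 337. -534.  385.] [-0.27 -0.12 -0.96]
{'t': 0.15, 'joints': array([-1.24664476e+00,  4.91439962e-01,  1.55930366e+00, -9.82367747e-06,
        1.09169835e+00, -1.05621111e-01]), 'qvel': array([-0.0011182 , -0.00185707, -0.00351292,  0.00016033, -0.00060009,
       -0.00146653]), 'tau': array([ 3.72920433e-03, -6.12896562e+01, -2.58274198e+01,  6.93730731e-02,
        4.73991840e-02, -8.19818752e-05]), 'eef_pos': array([ 260.41904046, -568.14701449,  404.28619133]), 'tcp_rot': array([-3.14074715e+00, -8.08743551e-05,  4.29777176e-01]), 'ft_force': array([-0.37701185,  0.39919704, -0.16300432]), 'moment': array([ 0.01654911,  0.01366592, -0.01555571]), 'opening': 1.0015819766231269}
```

View pics/scene0.png

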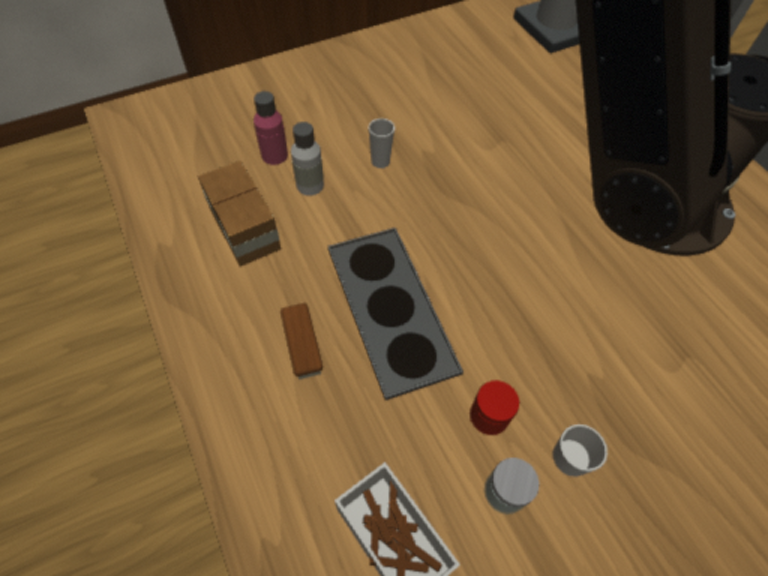

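View pics/top0.png

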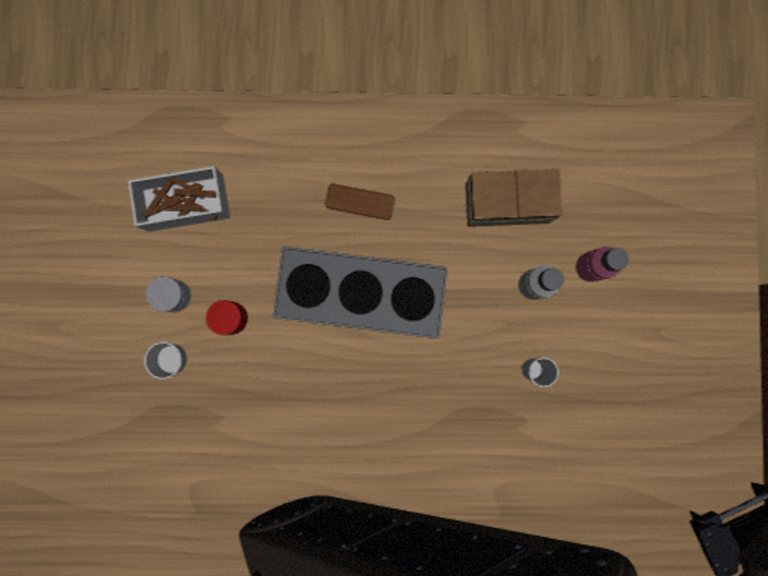

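View pics/wrist0.png

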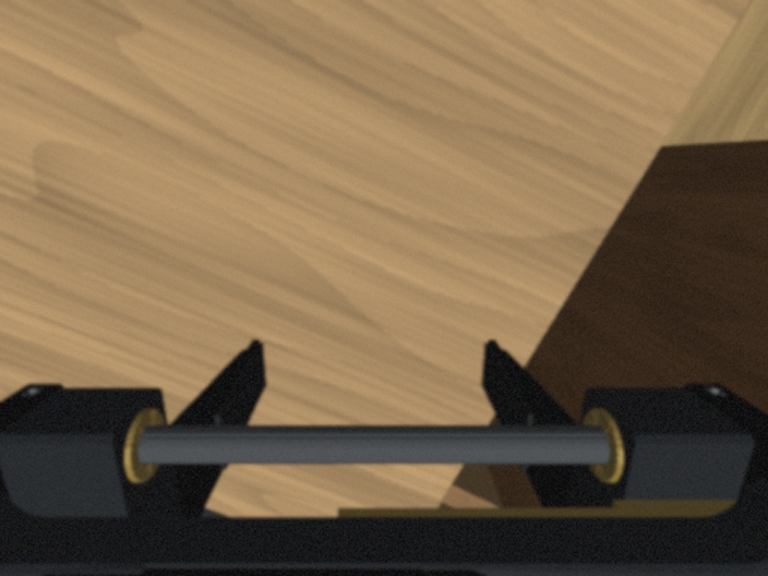

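The top view (×1.5) shows the tray with pads at (308,286), (360,292) and (412,298). The carton is at right (515,197) and the basket at left. The jar candidates are the aluminium-lidded one at (166,294) and the red one at (226,317), which is the look-alike. The bottle candidates are the white one at (541,283) and the pink one at (602,263), also a look-alike. The wide cup is at (163,360) and the narrow cup at (541,372).

Run:
```python
from h import *
c=np.load('pics/top0.npy',allow_pickle=True).item(); s=np.load('pics/scene0.npy',allow_pickle=True).item()
im=c['image']; hsv=cv2.cvtColor(im,cv2.COLOR_RGB2HSV)
for n,(u,v) in dict(jar=(166,294),wide=(163,360),bot=(541,283),narrow=(541,372),pad=(360,292),tray=(360,310),wood=(360,420)).items():
    print(n,hsv[int(v/1.5),int(u/1.5)])
m=(hsv[:,:,1]<60).astype(np.uint8)*255
cs,_=cv2.findContours(m,cv2.RETR_EXTERNAL,cv2.CHAIN_APPROX_NONE)
for k in cs:
    if cv2.contourArea(k)>80: print('g',cv2.boundingRect(k),cv2.contourArea(k),cv2.minEnclosingCircle(k))
m=(hsv[:,:,2]<45).astype(np.uint8)*255
m[:,:][:120]=0; m[260:]=0
cs,_=cv2.findContours(m,cv2.RETR_EXTERNAL,cv2.CHAIN_APPROX_NONE)
for k in cs:
    if cv2.contourArea(k)>80:
        e=cv2.fitEllipse(k); print('d',e,onz(c,*e[0],6).round(1))
ims=[cv2.resize(im[170:270,85:165,::-1],None,fx=4.5,fy=4.5,interpolation=2),cv2.resize(im[150:270,340:425,::-1],None,fx=4.5,fy=4.5,interpolation=2)]
h=600; a=np.zeros((h,760,3),np.uint8)
a[:450,:360]=ims[0]; a[:540,370:370+382]=ims[1][:540,:382]; cv2.imwrite('pics/crop0.png',a)
j=s['image']; cv2.imwrite('pics/crop1.png',cv2.resize(np.hstack([j[60:140,160:280,::-1],j[260:340,310:430,::-1]]),None,fx=3.3,fy=3.3,interpolation=2))
```

```text
jar [130  12 130]
wide [135   3 162]
bot [150  20  25]
narrow [120   4 124]
pad [40 33 23]
tray [ 0  0 20]
wood [ 16 100 140]
g (466, 326, 46, 58) 751.0 ((494.5, 354.5), 32.931846618652344)
g (348, 238, 25, 20) 344.0 ((360.0, 247.0), 12.369417190551758)
g (96, 228, 28, 25) 513.5 ((109.79795837402344, 240.02244567871094), 14.125214576721191)
g (97, 184, 30, 24) 528.0 ((111.5, 196.5), 14.916534423828125)
g (346, 177, 30, 23) 480.0 ((360.5, 188.5), 15.182326316833496)
g (401, 165, 18, 15) 180.0 ((409.6176452636719, 172.5), 8.747321128845215)
g (182, 164, 116, 62) 5215.0 ((239.9066925048828, 195.1617431640625), 60.03370666503906)
g (311, 119, 60, 31) 99.5 ((340.52215576171875, 133.06593322753906), 31.80206871032715)
g (85, 111, 68, 43) 2137.0 ((118.5, 133.0), 35.58450698852539)
d ((509.0722961425781, 210.45362854003906), (4.020659446716309, 114.03134155273438), 179.4302978515625) [ 541.3 -751.8    6. ]
d ((274.7596435546875, 198.9152374267578), (27.68246841430664, 28.23176383972168), 14.652584075927734) [ 565.8 -116.     6. ]
d ((239.9580841064453, 194.5063018798828), (27.75200080871582, 27.93592643737793), 35.264949798583984) [576.7 -21.9   6. ]
d ((205.04725646972656, 190.01318359375), (27.906471252441406, 28.396377563476562), 35.57345199584961) [587.8  72.5   6. ]
```

View pics/crop0.png

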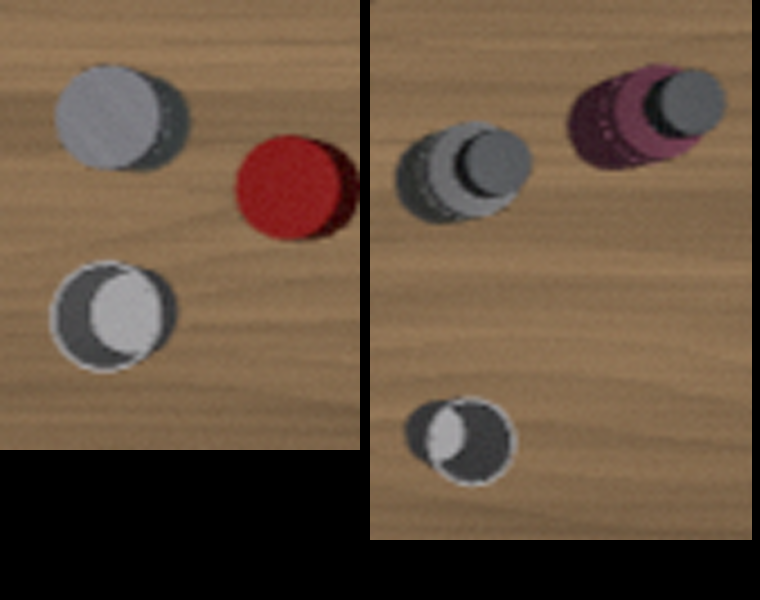

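View pics/crop1.png

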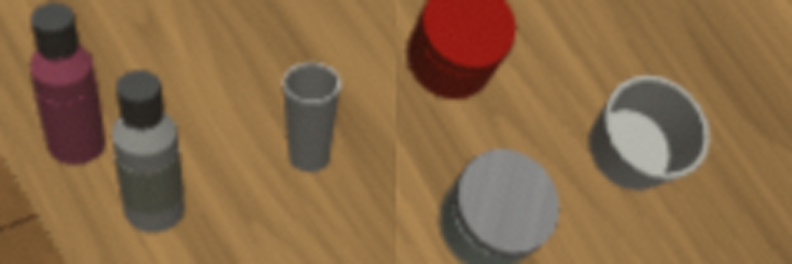

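The crops confirm it: the white-banded bottle and the aluminium-lidded jar fit the descriptions, and the pink and red ones are the look-alikes. All four items stand upright. Next I fit their top circles.

Run:
```python
from h import *
c=np.load('pics/top0.npy',allow_pickle=True).item(); s=np.load('pics/scene0.npy',allow_pickle=True).item()
K=6
def circ(c,u,v,z,r,n):
    f=c['fx']/(np.linalg.norm(-c['R'].T@c['t']-onz(c,u,v,z)))*1.0
    x0,y0=int(u)-22,int(v)-22
    p=cv2.resize(c['image'][y0:y0+44,x0:x0+44],None,fx=K,fy=K,interpolation=2); g=cv2.cvtColor(p,cv2.COLOR_RGB2GRAY)
    zc=(c['R']@onz(c,u,v,z)+c['t'])[2]; rp=r*c['fx']/zc*K
    h=cv2.HoughCircles(g,cv2.HOUGH_GRADIENT,1.0,20,param1=80,param2=8,minRadius=int(rp-4),maxRadius=int(rp+5))
    if h is None: print(n,'none');return
    for q in h[0][:2]:
        uu=(q[0]+.5)/K-.5+x0; vv=(q[1]+.5)/K-.5+y0
        P=onz(c,uu,vv,z); print(n,(round(uu,1),round(vv,1)),'r mm',round(q[2]/K*zc/c['fx'],1),P.round(1),'scene px',proj(s,P).round(1), 'base',proj(s,[P[0],P[1],0]).round(1))
circ(c,108.8,196,70,30,'jar'); circ(c,108.5,240,55,32,'wide'); circ(c,368.4,186,145,18,'bottle'); circ(c,362.4,247.8,90,25,'narrow')
circ(c,149.5,211.5,70,30,'red'); circ(c,410,172,145,18,'pink')
for p in [(565.8,-116,6),(576.7,-21.9,6),(587.8,72.5,6)]: print(proj(s,p).round(1))
# scene measurement of pads
m=(cv2.cvtColor(s['image'],cv2.COLOR_RGB2GRAY)<40).astype(np.uint8)*255
cs,_=cv2.findContours(m[140:265,200:320],cv2.RETR_EXTERNAL,cv2.CHAIN_APPROX_NONE)
for k in cs:
    if 150<cv2.contourArea(k): e=cv2.fitEllipse(k); u=e[0][0]+200; v=e[0][1]+140; print('pad scene',round(u,1),round(v,1),onz(s,u,v,6).round(1))
# base/box corners via top
for n,b in dict(carton=[(471,173,90),(559,168,90),(561,214,90),(473,219,90)],basket=[(130,182,70),(214,167,70),(222,213,70),(140,226,70)]).items():
    print(n,[onz(c,u/1.5,v/1.5,z)[:2].round() .tolist() for u,v,z in b])
```

```text
jar (np.float32(108.8), np.float32(195.5)) r mm 28.8 [567.1 311.   70. ] scene px [345.5 319.7] base [337.8 327.2]
wide (np.float32(108.2), np.float32(240.7)) r mm 30.7 [451.6 314.   55. ] scene px [391.6 297.1] base [383.1 304.2]
bottle (np.float32(365.7), np.float32(186.3)) r mm 17.5 [ 592.1 -327.   145. ] scene px [204.7  86.4] base [209.3 124.5]
bottle (np.float32(368.7), np.float32(184.8)) r mm 19.0 [ 595.8 -334.2  145. ] scene px [202.3  85.1] base [207.2 123.3]
narrow (np.float32(361.2), np.float32(247.7)) r mm 23.3 [ 442.1 -329.    90. ] scene px [255.8  84.9] base [255.1 107.9]
narrow (np.float32(355.7), np.float32(247.8)) r mm 23.4 [ 441.5 -315.2   90. ] scene px [258.2  88. ] base [257.3 110.9]
red (np.float32(153.0), np.float32(211.5)) r mm 29.2 [527.5 197.6  70. ] scene px [331.  261.2] base [324.9 272.3]
red (np.float32(148.8), np.float32(211.3)) r mm 30.2 [527.8 208.2  70. ] scene px [333.6 265.6] base [327.3 276.4]
pink (np.float32(411.7), np.float32(171.8)) r mm 18.3 [ 628.4 -438.3  145. ] scene px [176.4  64.3] base [184.  103.4]
[249.3 174.2]
[261.8 203.6]
[275.7 236.4]
pad scene 274.1 236.7 [591.7  71.5   6. ]
pad scene 260.2 203.9 [580.8 -22.9   6. ]
pad scene 247.7 174.5 [ 569.9 -117.     6. ]
carton [[776.0, -210.0], [787.0, -360.0], [708.0, -363.0], [697.0, -213.0]]
basket [[758.0, 373.0], [786.0, 230.0], [706.0, 215.0], [682.0, 354.0]]
```

Request:
play_rows(
  increments=[
    {"dx": 20,"dy": -4,"rz": -0.5},
    {"dx": 60,"dy": -11,"rz": -1.5},
    {"dx": 100,"dy": -18,"rz": -2.6},
    {"dx": 140,"dy": -25,"rz": -3.7},
    {"dx": 180,"dy": -32,"rz": -4.8},
    {"dx": 220,"dy": -39,"rz": -5.9},
    {"dx": 250,"dy": -45,"rz": -6.6},
    {"dx": 260,"dy": -48,"rz": -7},
  ],
  fingers=1,
)

```text
invalid input
```

Request:
play_rows(
  increments=[
    {"dx": 20,"dy": -4,"dz": 0,"rx": 0,"ry": 0,"rz": -0.5},
    {"dx": 60,"dy": -11,"dz": 0,"rx": 0,"ry": 0,"rz": -1.5},
    {"dx": 100,"dy": -18,"dz": 0,"rx": 0,"ry": 0,"rz": -2.6},
    {"dx": 140,"dy": -25,"dz": 0,"rx": 0,"ry": 0,"rz": -3.7},
    {"dx": 180,"dy": -32,"dz": 0,"rx": 0,"ry": 0,"rz": -4.8},
    {"dx": 220,"dy": -39,"dz": 0,"rx": 0,"ry": 0,"rz": -5.9},
    {"dx": 250,"dy": -45,"dz": 0,"rx": 0,"ry": 0,"rz": -6.6},
    {"dx": 260,"dy": -48,"dz": 0,"rx": 0,"ry": 0,"rz": -7},
  ],
)

```text
t: 0.82
eef_pos: [479.8, -413.5, 404.1]
tcp_rot: [-3.141, -0.001, 1.17]
ft_force: [-0.4, 0.1, -1.4]
opening: 1.001
```

```bash
cat >> h.py <<'E'
from scipy.spatial.transform import Rotation as Ro
YAW=1.455
def go(x,y,zg,yaw=YAW):
    "increment to bring grasp point to x,y,zg, tool down"
    st=env.state(); R=Ro.from_euler('xyz',st['tcp_rot']); T=Ro.from_euler('xyz',[np.pi,0,yaw])
    d=R.inv().apply(np.array([x,y,zg+171])-st['eef_pos']); r=(R.inv()*T).as_rotvec()/np.deg2rad(6)
    print('inc',d.round(1),r.round(2),'t',round(st['t'],2),'now',st['eef_pos'].round(1),st['tcp_rot'].round(3),round(st['opening'],3))
E
python3 -c "
from h import *
go(597.5,-334.5,220)"
```

```text
inc [118.6  77.6  13.2] [-0.   -0.01 -2.72] t 0.82 now [ 479.8 -413.5  404.1] [-3.141e+00 -1.000e-03  1.170e+00] 1.001
```

Request:
play_rows(
  increments=[
    {"dx": 15,"dy": 10,"dz": 2,"rx": 0,"ry": 0,"rz": -0.4},
    {"dx": 45,"dy": 30,"dz": 6,"rx": 0,"ry": 0,"rz": -1.2},
    {"dx": 75,"dy": 50,"dz": 9,"rx": 0,"ry": 0,"rz": -2},
    {"dx": 105,"dy": 69,"dz": 12,"rx": 0,"ry": 0,"rz": -2.5},
    {"dx": 118.6,"dy": 77.6,"dz": 13.2,"rx": 0,"ry": 0,"rz": -2.72},
    {"dx": 118.6,"dy": 77.6,"dz": 13.2,"rx": 0,"ry": 0,"rz": -2.72},
    {"dx": 118.6,"dy": 77.6,"dz": 13.2,"rx": 0,"ry": 0,"rz": -2.72},
  ],
)

```text
t: 1.4
eef_pos: [597.6, -334.2, 390.5]
tcp_rot: [-3.14, -0.002, 1.456]
ft_force: [-0.8, -0.6, 0.1]
opening: 1.001
```

Run:
```python
from h import *
c=cam('wrist'); save(c,'w1.png'); np.save('pics/w1.npy',c,allow_pickle=True); print(proj(c,[597.5,-334.5,145])*1.5, proj(c,[597.5,-334.5,0])*1.5)
go(597.5,-334.5,134)
```

```text
[373.17331667 319.21836271] [373.50357409 262.29346324]
inc [ 0.3  0.5 85.8] [-0.01 -0.01 -0.01] t 1.45 now [ 597.  -334.9  390.8] [-3.141e+00 -1.000e-03  1.454e+00] 1.001
```

View pics/w1.png

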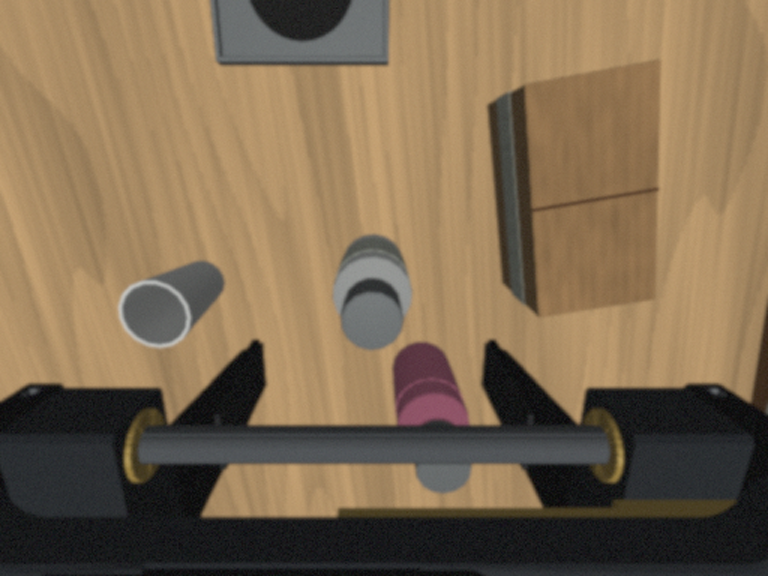

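The bottle's cap is at (372,319), against (373,319) predicted, so the position is confirmed. I go down on the cap.

Request:
play_rows(
  increments=[
    {"dx": 0.3,"dy": 0.5,"dz": 12,"rx": 0,"ry": 0,"rz": 0},
    {"dx": 0.3,"dy": 0.5,"dz": 36,"rx": 0,"ry": 0,"rz": 0},
    {"dx": 0.3,"dy": 0.5,"dz": 60,"rx": 0,"ry": 0,"rz": 0},
    {"dx": 0.3,"dy": 0.5,"dz": 78,"rx": 0,"ry": 0,"rz": 0},
    {"dx": 0.3,"dy": 0.5,"dz": 85.8,"rx": 0,"ry": 0,"rz": 0},
    {"dx": 0.3,"dy": 0.5,"dz": 85.8,"rx": 0,"ry": 0,"rz": 0},
  ],
)

```text
t: 1.95
eef_pos: [596.5, -335.3, 302.8]
tcp_rot: [-3.138, -0.003, 1.452]
ft_force: [0.2, 0.3, -0.2]
opening: 1.002
```

Request:
play_rows(
  increments=[
    {"dx": 0,"dy": 0,"dz": 0,"rx": 0,"ry": 0,"rz": 0},
    {"dx": 0,"dy": 0,"dz": 0,"rx": 0,"ry": 0,"rz": 0},
    {"dx": 0,"dy": 0,"dz": 0,"rx": 0,"ry": 0,"rz": 0},
    {"dx": 0,"dy": 0,"dz": 0,"rx": 0,"ry": 0,"rz": 0},
    {"dx": 0,"dy": 0,"dz": 0,"rx": 0,"ry": 0,"rz": 0},
    {"dx": 0,"dy": 0,"dz": 0,"rx": 0,"ry": 0,"rz": 0},
    {"dx": 0,"dy": 0,"dz": 0,"rx": 0,"ry": 0,"rz": 0},
    {"dx": 0,"dy": 0,"dz": 0,"rx": 0,"ry": 0,"rz": 0},
  ],
  fingers=0.2,
)

```text
t: 2.62
eef_pos: [596.5, -335.2, 302.9]
tcp_rot: [-3.138, -0.003, 1.453]
ft_force: [-0.3, -0.7, -0.7]
opening: 0.493
```

Request:
play_rows(
  increments=[
    {"dx": 0,"dy": 0,"dz": -1,"rx": 0,"ry": 0,"rz": 0},
    {"dx": 0,"dy": 0,"dz": -1,"rx": 0,"ry": 0,"rz": 0},
    {"dx": 0,"dy": 0,"dz": -1,"rx": 0,"ry": 0,"rz": 0},
    {"dx": 0,"dy": 0,"dz": -1,"rx": 0,"ry": 0,"rz": 0},
    {"dx": 0,"dy": 0,"dz": -1,"rx": 0,"ry": 0,"rz": 0},
    {"dx": 0,"dy": 0,"dz": -1,"rx": 0,"ry": 0,"rz": 0},
  ],
  fingers=0.1,
)

```text
t: 3.12
eef_pos: [596.5, -335.3, 304.1]
tcp_rot: [-3.138, -0.003, 1.453]
ft_force: [0.1, -0.1, 1.9]
opening: 0.376
```

Request:
play_rows(
  increments=[
    {"dx": 0,"dy": 0,"dz": -4,"rx": 0,"ry": 0,"rz": 0},
    {"dx": 0,"dy": 0,"dz": -14,"rx": 0,"ry": 0,"rz": 0},
    {"dx": 0,"dy": 0,"dz": -26,"rx": 0,"ry": 0,"rz": 0},
    {"dx": 0,"dy": 0,"dz": -38,"rx": 0,"ry": 0,"rz": 0},
    {"dx": 0,"dy": 0,"dz": -46,"rx": 0,"ry": 0,"rz": 0},
    {"dx": 0,"dy": 0,"dz": -50,"rx": 0,"ry": 0,"rz": 0},
    {"dx": 0,"dy": 0,"dz": -50,"rx": 0,"ry": 0,"rz": 0},
  ],
)

```text
t: 3.7
eef_pos: [596.7, -335.4, 355.7]
tcp_rot: [-3.14, -0.002, 1.452]
ft_force: [0.3, 0.3, -2.7]
opening: 0.37
```

Run:
```python
from h import *
go(568,-116.5,180)
```

```text
inc [214.  -54.3   5.1] [-0.02 -0.02 -0.02] t 3.7 now [ 596.7 -335.4  355.7] [-3.140e+00 -2.000e-03  1.452e+00] 0.37
```

Request:
play_rows(
  increments=[
    {"dx": 8,"dy": -2,"dz": 0,"rx": 0,"ry": 0,"rz": 0},
    {"dx": 30,"dy": -7.6,"dz": 0,"rx": 0,"ry": 0,"rz": 0},
    {"dx": 63,"dy": -16,"dz": 0,"rx": 0,"ry": 0,"rz": 0},
    {"dx": 100,"dy": -25.4,"dz": 0,"rx": 0,"ry": 0,"rz": 0},
    {"dx": 137,"dy": -34.8,"dz": 0,"rx": 0,"ry": 0,"rz": 0},
    {"dx": 174,"dy": -44.2,"dz": 0,"rx": 0,"ry": 0,"rz": 0},
    {"dx": 202,"dy": -51.3,"dz": 0,"rx": 0,"ry": 0,"rz": 0},
    {"dx": 214,"dy": -54.3,"dz": 0,"rx": 0,"ry": 0,"rz": 0},
  ],
)

```text
t: 4.37
eef_pos: [567.0, -112.8, 355.8]
tcp_rot: [-3.138, -0.003, 1.455]
ft_force: [0.6, -0.2, -2.8]
opening: 0.376
```

Request:
play_rows(
  increments=[
    {"dx": 0,"dy": 0,"dz": 0,"rx": 0,"ry": 0,"rz": 0},
    {"dx": 0,"dy": 0,"dz": 0,"rx": 0,"ry": 0,"rz": 0},
  ],
)

```text
t: 4.53
eef_pos: [566.9, -112.1, 355.8]
tcp_rot: [-3.138, -0.003, 1.456]
ft_force: [-0.3, -1.1, -3.3]
opening: 0.374
```

Run:
```python
from h import *
for n in ['wrist','scene']:
    c=cam(n); save(c,n+'2.png'); np.save('pics/'+n+'2.npy',c,allow_pickle=True)
    print(n,(proj(c,[568,-116.5,6])*1.5).round(),(proj(c,[578.7,-22.4,6])*1.5).round())
go(568,-116.5,139)
```

```text
wrist [377. 279.] [377. 154.]
scene [373. 262.] [392. 306.]
inc [-2.8  1.3 45.7] [-0.03 -0.02 -0.01] t 4.63 now [ 567.2 -113.7  355.7] [-3.138e+00 -2.000e-03  1.454e+00] 0.374
```

View pics/wrist2.png

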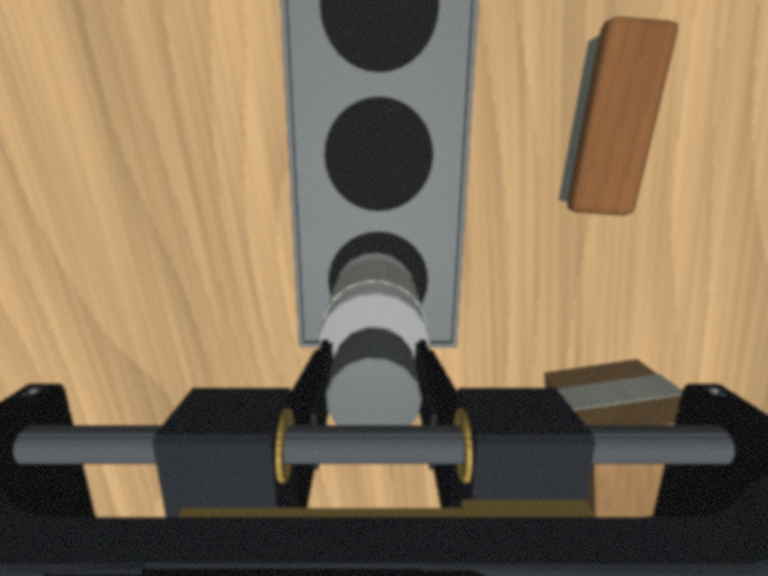

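View pics/scene2.png

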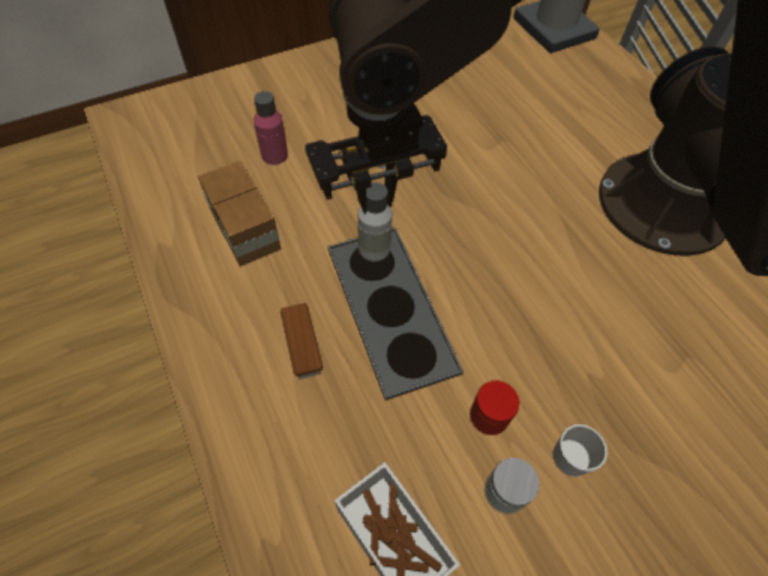

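Request:
play_rows(
  increments=[
    {"dx": -1,"dy": 0.7,"dz": 5,"rx": 0,"ry": 0,"rz": 0},
    {"dx": -3,"dy": 2,"dz": 17,"rx": 0,"ry": 0,"rz": 0},
    {"dx": -3,"dy": 2,"dz": 29,"rx": 0,"ry": 0,"rz": 0},
    {"dx": -3,"dy": 2,"dz": 37,"rx": 0,"ry": 0,"rz": 0},
    {"dx": -3,"dy": 2,"dz": 42,"rx": 0,"ry": 0,"rz": 0},
    {"dx": -3,"dy": 2,"dz": 44,"rx": 0,"ry": 0,"rz": 0},
    {"dx": -3,"dy": 2,"dz": 44,"rx": 0,"ry": 0,"rz": 0},
  ],
)

```text
t: 5.22
eef_pos: [568.8, -117.0, 311.0]
tcp_rot: [-3.138, -0.003, 1.454]
ft_force: [0.1, 0.2, -2.3]
opening: 0.374
```

Request:
play_rows(
  increments=[
    {"dx": 0,"dy": 0,"dz": 1,"rx": 0,"ry": 0,"rz": 0},
    {"dx": 0,"dy": 0,"dz": 2,"rx": 0,"ry": 0,"rz": 0},
    {"dx": 0,"dy": 0,"dz": 2,"rx": 0,"ry": 0,"rz": 0},
  ],
)

```text
t: 5.47
eef_pos: [568.9, -117.1, 310.1]
tcp_rot: [-3.139, -0.002, 1.454]
ft_force: [-0.8, -0.5, 2.2]
opening: 0.374
```

Request:
play_rows(
  increments=[
    {"dx": 0,"dy": 0,"dz": 0,"rx": 0,"ry": 0,"rz": 0},
    {"dx": 0,"dy": 0,"dz": 0,"rx": 0,"ry": 0,"rz": 0},
    {"dx": 0,"dy": 0,"dz": 0,"rx": 0,"ry": 0,"rz": 0},
    {"dx": 0,"dy": 0,"dz": 0,"rx": 0,"ry": 0,"rz": 0},
    {"dx": 0,"dy": 0,"dz": 0,"rx": 0,"ry": 0,"rz": 0},
    {"dx": 0,"dy": 0,"dz": 0,"rx": 0,"ry": 0,"rz": 0},
  ],
  fingers=0.98,
)

```text
t: 5.97
eef_pos: [568.9, -117.1, 310.0]
tcp_rot: [-3.139, -0.002, 1.454]
ft_force: [0.1, -0.2, 0.7]
opening: 0.738
```

Request:
play_rows(
  increments=[
    {"dx": 0,"dy": 0,"dz": -10,"rx": 0,"ry": 0,"rz": 0},
    {"dx": 0,"dy": 0,"dz": -35,"rx": 0,"ry": 0,"rz": 0},
    {"dx": 0,"dy": 0,"dz": -65,"rx": 0,"ry": 0,"rz": 0},
    {"dx": 0,"dy": 0,"dz": -90,"rx": 0,"ry": 0,"rz": 0},
    {"dx": 0,"dy": 0,"dz": -100,"rx": 0,"ry": 0,"rz": 0},
    {"dx": 0,"dy": 0,"dz": -100,"rx": 0,"ry": 0,"rz": 0},
  ],
)

```text
t: 6.47
eef_pos: [569.1, -117.3, 412.7]
tcp_rot: [3.14, -0.001, 1.454]
ft_force: [0.4, -0.0, 0.2]
opening: 0.982
```

Run:
```python
from h import *
c=cam('wrist'); save(c,'w3.png'); np.save('pics/w3.npy',c,allow_pickle=True)
print((proj(c,[569,-116.5,6])*1.5).round(),'cap',(proj(c,[569,-116.5,151])*1.5).round())
go(569,310.5,200)
```

```text
[372. 257.] cap [372. 308.]
inc [424.8 -49.7  40.5] [-0.01 -0.02 -0.01] t 6.52 now [ 568.9 -117.2  410.7] [-3.141e+00 -2.000e-03  1.454e+00] 0.981
```

View pics/w3.png

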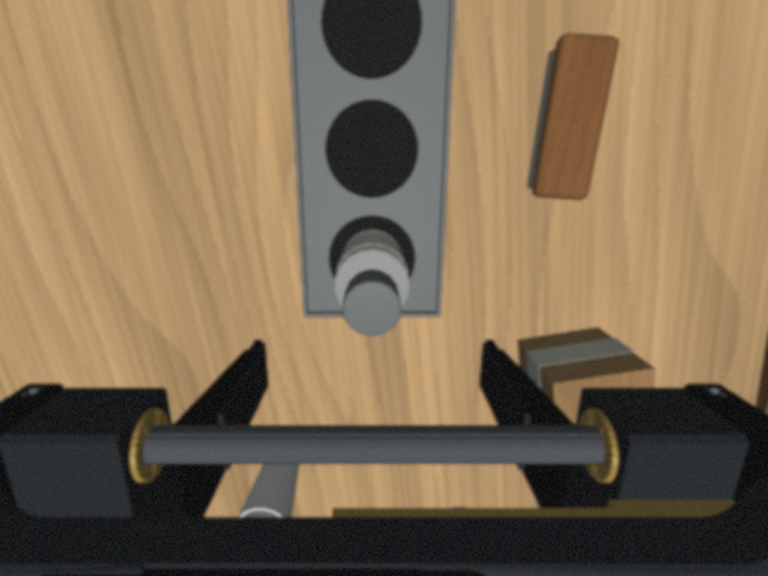

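The bottle stands upright, with its cap at (372,308), exactly as predicted for pad centre. Next is the jar.

Request:
play_rows(
  increments=[
    {"dx": 12,"dy": -1.4,"dz": 0,"rx": 0,"ry": 0,"rz": 0},
    {"dx": 45,"dy": -5.3,"dz": 0,"rx": 0,"ry": 0,"rz": 0},
    {"dx": 85,"dy": -10,"dz": 0,"rx": 0,"ry": 0,"rz": 0},
    {"dx": 125,"dy": -14.6,"dz": 0,"rx": 0,"ry": 0,"rz": 0},
    {"dx": 165,"dy": -19.3,"dz": 0,"rx": 0,"ry": 0,"rz": 0},
    {"dx": 205,"dy": -24,"dz": 0,"rx": 0,"ry": 0,"rz": 0},
    {"dx": 235,"dy": -27.5,"dz": 0,"rx": 0,"ry": 0,"rz": 0},
    {"dx": 245,"dy": -28.7,"dz": 0,"rx": 0,"ry": 0,"rz": 0},
  ],
)

```text
t: 7.18
eef_pos: [568.1, 133.8, 409.4]
tcp_rot: [-3.138, -0.002, 1.457]
ft_force: [-0.1, 0.4, 0.5]
opening: 0.978
```

Request:
play_rows(
  increments=[
    {"dx": 15,"dy": -1.8,"dz": 5,"rx": 0,"ry": 0,"rz": 0},
    {"dx": 50,"dy": -5.8,"dz": 12,"rx": 0,"ry": 0,"rz": 0},
    {"dx": 90,"dy": -10.5,"dz": 20,"rx": 0,"ry": 0,"rz": 0},
    {"dx": 130,"dy": -15,"dz": 28,"rx": 0,"ry": 0,"rz": 0},
    {"dx": 160,"dy": -19,"dz": 35,"rx": 0,"ry": 0,"rz": 0},
    {"dx": 177,"dy": -21,"dz": 40,"rx": 0,"ry": 0,"rz": 0},
    {"dx": 177,"dy": -21,"dz": 40,"rx": 0,"ry": 0,"rz": 0},
    {"dx": 177,"dy": -21,"dz": 40,"rx": 0,"ry": 0,"rz": 0},
  ],
)

```text
t: 7.85
eef_pos: [566.9, 312.3, 368.4]
tcp_rot: [-3.136, -0.0, 1.459]
ft_force: [-0.4, -0.9, 0.4]
opening: 0.983
```

Run:
```python
from h import *
c=cam('wrist'); save(c,'w4.png'); np.save('pics/w4.npy',c,allow_pickle=True)
print((proj(c,[569,310.5,70])*1.5).round(),(proj(c,[453.5,313,55])*1.5).round())
go(569,310.5,42)
```

```text
[379. 293.] [220. 301.]
inc [ -0.9   2.7 156.1] [-0.05 -0.01  0.02] t 7.9 now [567.1 311.5 369.1] [-3.137e+00 -1.000e-03  1.457e+00] 0.982
```

View pics/w4.png

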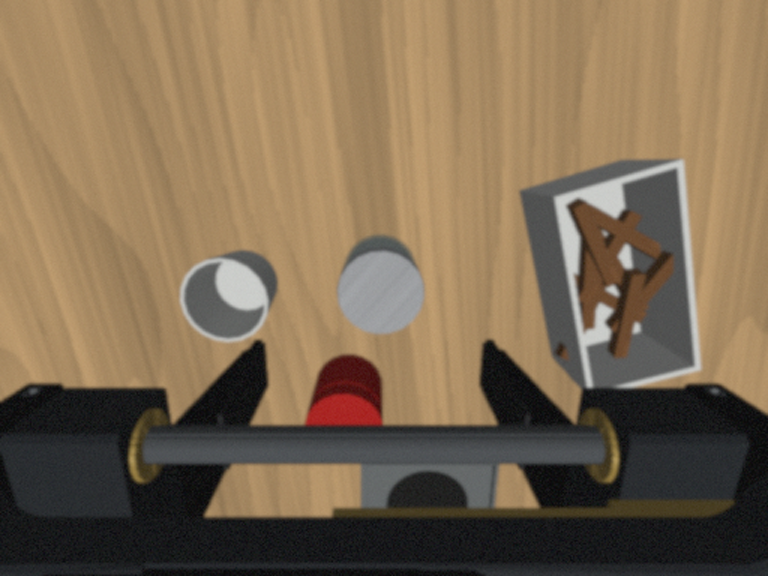

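The jar's lid is at (381,292) against (379,293) predicted, and the wide cup at (224,300). I descend on the jar.

Request:
play_rows(
  increments=[
    {"dx": -0.5,"dy": 3.5,"dz": 12,"rx": 0,"ry": 0,"rz": 0},
    {"dx": -0.5,"dy": 3.5,"dz": 42,"rx": 0,"ry": 0,"rz": 0},
    {"dx": -0.5,"dy": 3.5,"dz": 78,"rx": 0,"ry": 0,"rz": 0},
    {"dx": -0.5,"dy": 3.5,"dz": 112,"rx": 0,"ry": 0,"rz": 0},
    {"dx": -0.5,"dy": 3.5,"dz": 138,"rx": 0,"ry": 0,"rz": 0},
    {"dx": -0.5,"dy": 3.5,"dz": 152,"rx": 0,"ry": 0,"rz": 0},
    {"dx": -0.5,"dy": 3.5,"dz": 155,"rx": 0,"ry": 0,"rz": 0},
    {"dx": -0.5,"dy": 3.5,"dz": 155,"rx": 0,"ry": 0,"rz": 0},
  ],
)

```text
t: 8.57
eef_pos: [570.1, 309.5, 213.0]
tcp_rot: [-3.135, 0.0, 1.456]
ft_force: [-0.0, 0.1, 1.8]
opening: 0.981
```

Request:
play_rows(
  increments=[
    {"dx": 0,"dy": 0,"dz": 0,"rx": 0,"ry": 0,"rz": 0},
    {"dx": 0,"dy": 0,"dz": 0,"rx": 0,"ry": 0,"rz": 0},
    {"dx": 0,"dy": 0,"dz": 0,"rx": 0,"ry": 0,"rz": 0},
    {"dx": 0,"dy": 0,"dz": 0,"rx": 0,"ry": 0,"rz": 0},
    {"dx": 0,"dy": 0,"dz": 0,"rx": 0,"ry": 0,"rz": 0},
    {"dx": 0,"dy": 0,"dz": 0,"rx": 0,"ry": 0,"rz": 0},
    {"dx": 0,"dy": 0,"dz": 0,"rx": 0,"ry": 0,"rz": 0},
    {"dx": 0,"dy": 0,"dz": 0,"rx": 0,"ry": 0,"rz": 0},
  ],
  fingers=0.3,
)

```text
t: 9.23
eef_pos: [570.2, 309.6, 213.6]
tcp_rot: [-3.136, -0.0, 1.456]
ft_force: [-0.7, -0.2, 6.1]
opening: 0.622
```

Request:
play_rows(
  increments=[
    {"dx": 0,"dy": 0,"dz": 0,"rx": 0,"ry": 0,"rz": 0},
    {"dx": 0,"dy": 0,"dz": 0,"rx": 0,"ry": 0,"rz": 0},
    {"dx": 0,"dy": 0,"dz": 0,"rx": 0,"ry": 0,"rz": 0},
  ],
)

```text
t: 9.48
eef_pos: [570.2, 309.6, 213.5]
tcp_rot: [-3.136, -0.0, 1.456]
ft_force: [-1.2, 0.3, 2.7]
opening: 0.627
```

Request:
play_rows(
  increments=[
    {"dx": 0,"dy": 0,"dz": -5,"rx": 0,"ry": 0,"rz": 0},
    {"dx": 0,"dy": 0,"dz": -18,"rx": 0,"ry": 0,"rz": 0},
    {"dx": 0,"dy": 0,"dz": -38,"rx": 0,"ry": 0,"rz": 0},
    {"dx": 0,"dy": 0,"dz": -62,"rx": 0,"ry": 0,"rz": 0},
    {"dx": 0,"dy": 0,"dz": -84,"rx": 0,"ry": 0,"rz": 0},
    {"dx": 0,"dy": 0,"dz": -100,"rx": 0,"ry": 0,"rz": 0},
    {"dx": 0,"dy": 0,"dz": -107,"rx": 0,"ry": 0,"rz": 0},
    {"dx": 0,"dy": 0,"dz": -110,"rx": 0,"ry": 0,"rz": 0},
  ],
)

```text
t: 10.15
eef_pos: [570.7, 309.5, 325.3]
tcp_rot: [-3.138, -0.001, 1.456]
ft_force: [-0.3, -0.9, -3.8]
opening: 0.628
```

Run:
```python
from h import *
go(590.5,72,160)
```

```text
inc [-233.7   46.8   -6.2] [-0.04 -0.01  0.01] t 10.15 now [570.7 309.5 325.3] [-3.138e+00 -1.000e-03  1.456e+00] 0.628
```

Request:
play_rows(
  increments=[
    {"dx": -8,"dy": 1.6,"dz": 0,"rx": 0,"ry": 0,"rz": 0},
    {"dx": -32,"dy": 6.4,"dz": 0,"rx": 0,"ry": 0,"rz": 0},
    {"dx": -67,"dy": 13.4,"dz": 0,"rx": 0,"ry": 0,"rz": 0},
    {"dx": -106,"dy": 21.2,"dz": 0,"rx": 0,"ry": 0,"rz": 0},
    {"dx": -145,"dy": 29,"dz": 0,"rx": 0,"ry": 0,"rz": 0},
    {"dx": -184,"dy": 36.8,"dz": 0,"rx": 0,"ry": 0,"rz": 0},
    {"dx": -216,"dy": 43.2,"dz": 0,"rx": 0,"ry": 0,"rz": 0},
    {"dx": -233,"dy": 46.8,"dz": 0,"rx": 0,"ry": 0,"rz": 0},
  ],
)

```text
t: 10.82
eef_pos: [590.3, 68.8, 323.7]
tcp_rot: [-3.136, -0.0, 1.454]
ft_force: [0.4, 0.6, -3.5]
opening: 0.627
```

Request:
play_rows(
  increments=[
    {"dx": 0,"dy": 0,"dz": 15,"rx": 0,"ry": 0,"rz": 0},
    {"dx": 0,"dy": 0,"dz": 30,"rx": 0,"ry": 0,"rz": 0},
    {"dx": 0,"dy": 0,"dz": 40,"rx": 0,"ry": 0,"rz": 0},
    {"dx": 0,"dy": 0,"dz": 40,"rx": 0,"ry": 0,"rz": 0},
  ],
)

```text
t: 11.15
eef_pos: [589.5, 68.4, 281.0]
tcp_rot: [-3.131, 0.0, 1.453]
ft_force: [0.5, 0.4, -3.4]
opening: 0.627
```

Run:
```python
from h import *
c=cam('wrist'); save(c,'w5.png'); np.save('pics/w5.npy',c,allow_pickle=True)
print((proj(c,[590.5,72,6])*1.5).round())
go(590.5,72,51)
```

```text
[379. 296.]
inc [ 3.3  0.8 60.3] [-0.09  0.   -0.01] t 11.2 now [589.9  68.7 282.3] [-3.132  0.     1.454] 0.624
```

View pics/w5.png

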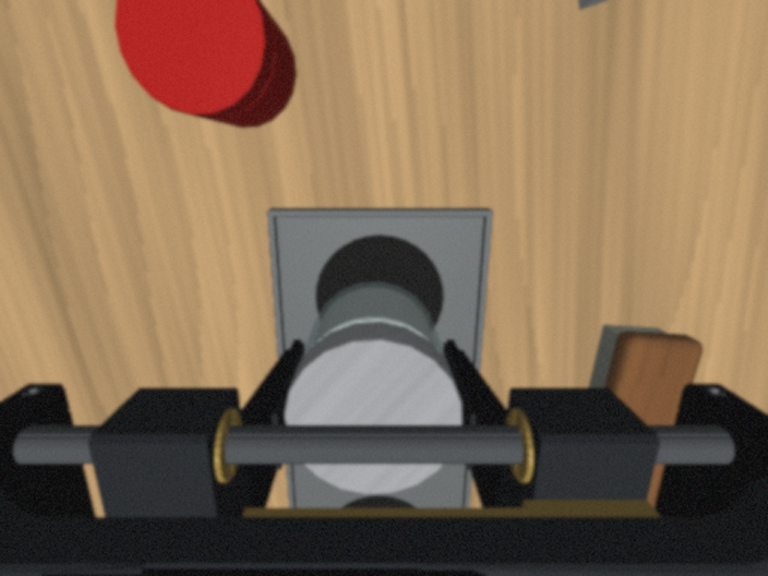

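Request:
play_rows(
  increments=[
    {"dx": 1,"dy": 0.5,"dz": 5,"rx": -0.02,"ry": 0,"rz": 0},
    {"dx": 3,"dy": 1,"dz": 18,"rx": -0.05,"ry": 0,"rz": 0},
    {"dx": 3,"dy": 1,"dz": 34,"rx": -0.09,"ry": 0,"rz": 0},
    {"dx": 3,"dy": 1,"dz": 48,"rx": -0.09,"ry": 0,"rz": 0},
    {"dx": 3,"dy": 1,"dz": 56,"rx": -0.09,"ry": 0,"rz": 0},
    {"dx": 3,"dy": 1,"dz": 59,"rx": -0.09,"ry": 0,"rz": 0},
    {"dx": 3,"dy": 1,"dz": 59,"rx": -0.09,"ry": 0,"rz": 0},
  ],
)

```text
t: 11.78
eef_pos: [590.7, 71.8, 223.0]
tcp_rot: [-3.141, 0.0, 1.454]
ft_force: [-0.7, -0.1, -2.9]
opening: 0.631
```

Request:
play_rows(
  increments=[
    {"dx": 0,"dy": 0,"dz": 1,"rx": 0,"ry": 0,"rz": 0},
    {"dx": 0,"dy": 0,"dz": 2,"rx": 0,"ry": 0,"rz": 0},
    {"dx": 0,"dy": 0,"dz": 2,"rx": 0,"ry": 0,"rz": 0},
  ],
)

```text
t: 12.03
eef_pos: [590.8, 71.9, 221.5]
tcp_rot: [3.141, 0.0, 1.454]
ft_force: [-0.7, -0.8, -3.6]
opening: 0.629
```

Request:
play_rows(
  increments=[
    {"dx": 0,"dy": 0,"dz": 1,"rx": 0,"ry": 0,"rz": 0},
    {"dx": 0,"dy": 0,"dz": 2,"rx": 0,"ry": 0,"rz": 0},
    {"dx": 0,"dy": 0,"dz": 2,"rx": 0,"ry": 0,"rz": 0},
  ],
)

```text
t: 12.28
eef_pos: [590.9, 71.8, 219.7]
tcp_rot: [3.14, -0.0, 1.454]
ft_force: [-0.1, -0.3, -2.1]
opening: 0.628
```

Request:
play_rows(
  increments=[
    {"dx": 0,"dy": 0,"dz": 1,"rx": 0,"ry": 0,"rz": 0},
    {"dx": 0,"dy": 0,"dz": 1,"rx": 0,"ry": 0,"rz": 0},
  ],
)

```text
t: 12.45
eef_pos: [590.9, 71.9, 219.5]
tcp_rot: [3.14, -0.0, 1.454]
ft_force: [-2.6, -0.5, 6.7]
opening: 0.627
```

Contact made. Release and rise.

Request:
play_rows(
  increments=[
    {"dx": 0,"dy": 0,"dz": 0,"rx": 0,"ry": 0,"rz": 0},
    {"dx": 0,"dy": 0,"dz": 0,"rx": 0,"ry": 0,"rz": 0},
    {"dx": 0,"dy": 0,"dz": 0,"rx": 0,"ry": 0,"rz": 0},
    {"dx": 0,"dy": 0,"dz": 0,"rx": 0,"ry": 0,"rz": 0},
    {"dx": 0,"dy": 0,"dz": 0,"rx": 0,"ry": 0,"rz": 0},
    {"dx": 0,"dy": 0,"dz": 0,"rx": 0,"ry": 0,"rz": 0},
  ],
  fingers=0.98,
)

```text
t: 12.95
eef_pos: [590.9, 71.8, 219.5]
tcp_rot: [3.14, -0.0, 1.454]
ft_force: [-0.3, 0.2, 0.4]
opening: 0.961
```

Request:
play_rows(
  increments=[
    {"dx": 0,"dy": 0,"dz": -10,"rx": 0,"ry": 0,"rz": 0},
    {"dx": 0,"dy": 0,"dz": -35,"rx": 0,"ry": 0,"rz": 0},
    {"dx": 0,"dy": 0,"dz": -72,"rx": 0,"ry": 0,"rz": 0},
    {"dx": 0,"dy": 0,"dz": -110,"rx": 0,"ry": 0,"rz": 0},
    {"dx": 0,"dy": 0,"dz": -145,"rx": 0,"ry": 0,"rz": 0},
    {"dx": 0,"dy": 0,"dz": -160,"rx": 0,"ry": 0,"rz": 0},
    {"dx": 0,"dy": 0,"dz": -160,"rx": 0,"ry": 0,"rz": 0},
  ],
)

```text
t: 13.53
eef_pos: [590.6, 71.9, 384.4]
tcp_rot: [3.133, -0.001, 1.454]
ft_force: [0.1, 0.2, 0.1]
opening: 0.979
```

Run:
```python
from h import *
c=cam('wrist'); save(c,'w6.png'); np.save('pics/w6.npy',c,allow_pickle=True)
print((proj(c,[590.5,72,6])*1.5).round(),'lid',(proj(c,[590.5,72,76])*1.5).round())
go(456.5,313.5,190)
```

```text
[369. 265.] lid [369. 287.]
inc [ 224.4 -161.2   20.1] [ 0.05 -0.01 -0.01] t 13.58 now [590.4  71.9 381.9] [ 3.136e+00 -1.000e-03  1.454e+00] 0.981
```

View pics/w6.png

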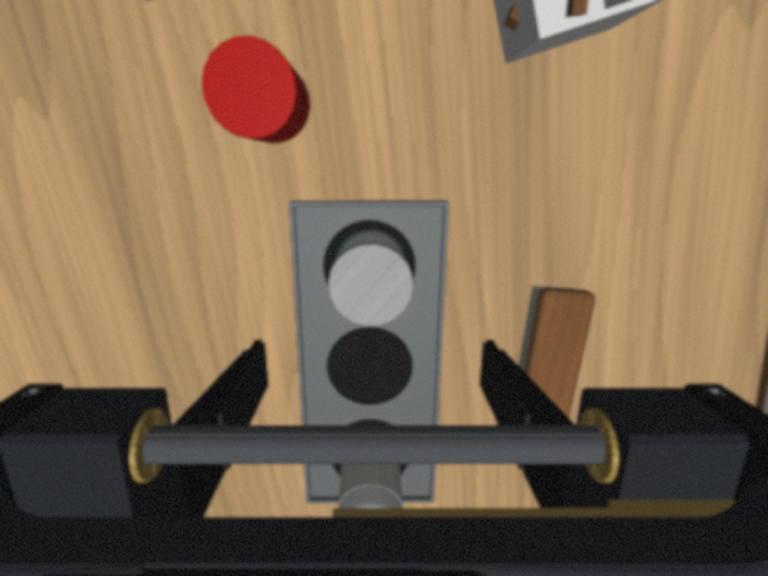

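The jar's lid is at (371,285) over its pad, (369,265), upright and centred. Next is the wide cup.

Request:
play_rows(
  increments=[
    {"dx": 12,"dy": -9,"dz": 0,"rx": 0,"ry": 0,"rz": 0},
    {"dx": 43,"dy": -31,"dz": 3,"rx": 0,"ry": 0,"rz": 0},
    {"dx": 75,"dy": -54,"dz": 6,"rx": 0,"ry": 0,"rz": 0},
    {"dx": 107,"dy": -77,"dz": 10,"rx": 0,"ry": 0,"rz": 0},
    {"dx": 139,"dy": -100,"dz": 14,"rx": 0,"ry": 0,"rz": 0},
    {"dx": 171,"dy": -123,"dz": 17,"rx": 0,"ry": 0,"rz": 0},
    {"dx": 203,"dy": -146,"dz": 20,"rx": 0,"ry": 0,"rz": 0},
    {"dx": 224,"dy": -161,"dz": 20,"rx": 0,"ry": 0,"rz": 0},
  ],
)

```text
t: 14.25
eef_pos: [453.9, 315.7, 359.3]
tcp_rot: [3.139, 0.001, 1.456]
ft_force: [-0.6, -0.3, -0.1]
opening: 0.98
```

Request:
play_rows(
  increments=[
    {"dx": 0,"dy": 0,"dz": 0,"rx": 0,"ry": 0,"rz": 0},
    {"dx": 0,"dy": 0,"dz": 0,"rx": 0,"ry": 0,"rz": 0},
  ],
)

```text
t: 14.42
eef_pos: [452.2, 317.1, 358.0]
tcp_rot: [-3.141, 0.003, 1.459]
ft_force: [0.3, 0.1, 0.2]
opening: 0.98
```

Run:
```python
from h import *
c=cam('wrist'); save(c,'w7.png'); np.save('pics/w7.npy',c,allow_pickle=True)
print((proj(c,[456.5,313.5,55])*1.5).round())
go(456.5,313.5,36)
```

```text
[380. 292.]
inc [ -1.9   3.6 151.2] [0.01 0.02 0.02] t 14.47 now [453.1 316.2 358.2] [3.141e+00 2.000e-03 1.458e+00] 0.981
```

View pics/w7.png

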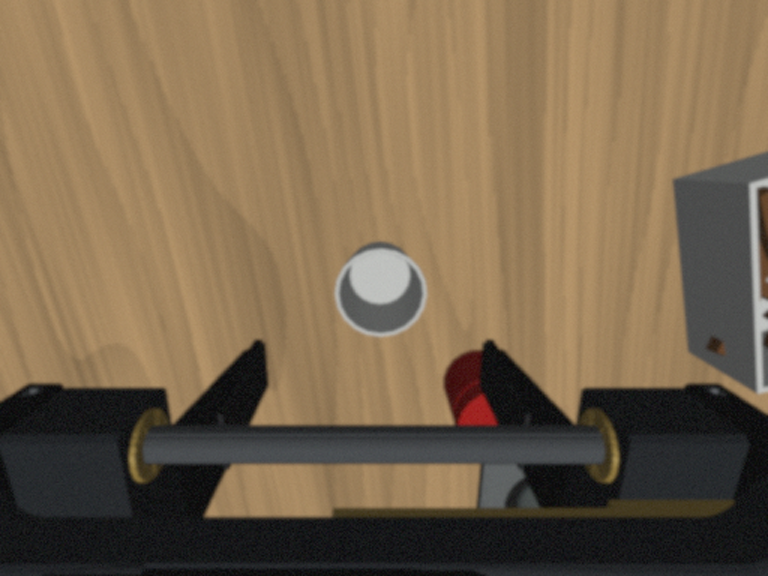

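Request:
play_rows(
  increments=[
    {"dx": -2,"dy": 4,"dz": 12,"rx": 0,"ry": 0,"rz": 0},
    {"dx": -2,"dy": 4,"dz": 42,"rx": 0,"ry": 0,"rz": 0},
    {"dx": -2,"dy": 4,"dz": 78,"rx": 0,"ry": 0,"rz": 0},
    {"dx": -2,"dy": 4,"dz": 112,"rx": 0,"ry": 0,"rz": 0},
    {"dx": -2,"dy": 4,"dz": 136,"rx": 0,"ry": 0,"rz": 0},
    {"dx": -2,"dy": 4,"dz": 148,"rx": 0,"ry": 0,"rz": 0},
    {"dx": -2,"dy": 4,"dz": 151,"rx": 0,"ry": 0,"rz": 0},
    {"dx": -2,"dy": 4,"dz": 151,"rx": 0,"ry": 0,"rz": 0},
  ],
)

```text
t: 15.13
eef_pos: [457.3, 312.5, 206.3]
tcp_rot: [-3.14, 0.004, 1.456]
ft_force: [0.6, 0.5, -1.1]
opening: 0.979
```

Request:
play_rows(
  increments=[
    {"dx": 0,"dy": 0,"dz": 0,"rx": 0,"ry": 0,"rz": 0},
    {"dx": 0,"dy": 0,"dz": 0,"rx": 0,"ry": 0,"rz": 0},
    {"dx": 0,"dy": 0,"dz": 0,"rx": 0,"ry": 0,"rz": 0},
    {"dx": 0,"dy": 0,"dz": 0,"rx": 0,"ry": 0,"rz": 0},
    {"dx": 0,"dy": 0,"dz": 0,"rx": 0,"ry": 0,"rz": 0},
    {"dx": 0,"dy": 0,"dz": 0,"rx": 0,"ry": 0,"rz": 0},
    {"dx": 0,"dy": 0,"dz": 0,"rx": 0,"ry": 0,"rz": 0},
    {"dx": 0,"dy": 0,"dz": 0,"rx": 0,"ry": 0,"rz": 0},
  ],
  fingers=0.3,
)

```text
t: 15.8
eef_pos: [457.4, 312.5, 206.9]
tcp_rot: [-3.141, 0.003, 1.456]
ft_force: [-1.3, -1.1, 6.8]
opening: 0.646
```

Request:
play_rows(
  increments=[
    {"dx": 0,"dy": 0,"dz": 0,"rx": 0,"ry": 0,"rz": 0},
    {"dx": 0,"dy": 0,"dz": 0,"rx": 0,"ry": 0,"rz": 0},
    {"dx": 0,"dy": 0,"dz": 0,"rx": 0,"ry": 0,"rz": 0},
  ],
)

```text
t: 16.05
eef_pos: [457.4, 312.6, 206.9]
tcp_rot: [-3.141, 0.003, 1.456]
ft_force: [-0.2, -0.9, 2.1]
opening: 0.645
```

Request:
play_rows(
  increments=[
    {"dx": 0,"dy": 0,"dz": -5,"rx": 0,"ry": 0,"rz": 0},
    {"dx": 0,"dy": 0,"dz": -18,"rx": 0,"ry": 0,"rz": 0},
    {"dx": 0,"dy": 0,"dz": -38,"rx": 0,"ry": 0,"rz": 0},
    {"dx": 0,"dy": 0,"dz": -62,"rx": 0,"ry": 0,"rz": 0},
    {"dx": 0,"dy": 0,"dz": -84,"rx": 0,"ry": 0,"rz": 0},
    {"dx": 0,"dy": 0,"dz": -100,"rx": 0,"ry": 0,"rz": 0},
    {"dx": 0,"dy": 0,"dz": -107,"rx": 0,"ry": 0,"rz": 0},
    {"dx": 0,"dy": 0,"dz": -110,"rx": 0,"ry": 0,"rz": 0},
  ],
)

```text
t: 16.72
eef_pos: [457.4, 312.9, 318.0]
tcp_rot: [3.141, 0.002, 1.456]
ft_force: [-0.2, 0.5, -0.3]
opening: 0.649
```

Run:
```python
from h import *
go(579.5,-22.4,146)
```

```text
inc [-319.2  159.6    1.9] [0.01 0.02 0.01] t 16.72 now [457.4 312.9 318. ] [3.141e+00 2.000e-03 1.456e+00] 0.649
```

Request:
play_rows(
  increments=[
    {"dx": -8,"dy": 4,"dz": 0,"rx": 0,"ry": 0,"rz": 0},
    {"dx": -28,"dy": 14,"dz": 0,"rx": 0,"ry": 0,"rz": 0},
    {"dx": -56,"dy": 28,"dz": 0,"rx": 0,"ry": 0,"rz": 0},
    {"dx": -88,"dy": 44,"dz": 0,"rx": 0,"ry": 0,"rz": 0},
    {"dx": -120,"dy": 60,"dz": 0,"rx": 0,"ry": 0,"rz": 0},
    {"dx": -150,"dy": 75,"dz": 0,"rx": 0,"ry": 0,"rz": 0},
    {"dx": -172,"dy": 86,"dz": 0,"rx": 0,"ry": 0,"rz": 0},
    {"dx": -180,"dy": 90,"dz": 0,"rx": 0,"ry": 0,"rz": 0},
  ],
)

```text
t: 17.38
eef_pos: [527.1, 120.5, 317.3]
tcp_rot: [-3.141, 0.003, 1.454]
ft_force: [0.2, -0.2, -0.8]
opening: 0.648
```

Request:
play_rows(
  increments=[
    {"dx": -8,"dy": 4,"dz": 0,"rx": 0,"ry": 0,"rz": 0},
    {"dx": -28,"dy": 14,"dz": 0,"rx": 0,"ry": 0,"rz": 0},
    {"dx": -56,"dy": 28,"dz": 0,"rx": 0,"ry": 0,"rz": 0},
    {"dx": -86,"dy": 43,"dz": 0,"rx": 0,"ry": 0,"rz": 0},
    {"dx": -112,"dy": 56,"dz": 0,"rx": 0,"ry": 0,"rz": 0},
    {"dx": -132,"dy": 66,"dz": 0,"rx": 0,"ry": 0,"rz": 0},
    {"dx": -139,"dy": 69.5,"dz": 0,"rx": 0,"ry": 0,"rz": 0},
    {"dx": -139,"dy": 69.5,"dz": 0,"rx": 0,"ry": 0,"rz": 0},
  ],
)

```text
t: 18.05
eef_pos: [580.1, -26.6, 316.9]
tcp_rot: [-3.14, 0.003, 1.452]
ft_force: [0.3, -0.3, -1.2]
opening: 0.641
```

Run:
```python
from h import *
c=cam('wrist'); save(c,'w8.png'); np.save('pics/w8.npy',c,allow_pickle=True)
print((proj(c,[579.5,-22.4,6])*1.5).round())
go(579.5,-22.4,42)
```

```text
[372. 279.]
inc [  3.4  -0.4 104. ] [-0.02  0.03 -0.02] t 18.1 now [579.7 -25.5 317. ] [-3.140e+00  3.000e-03  1.453e+00] 0.646
```

View pics/w8.png

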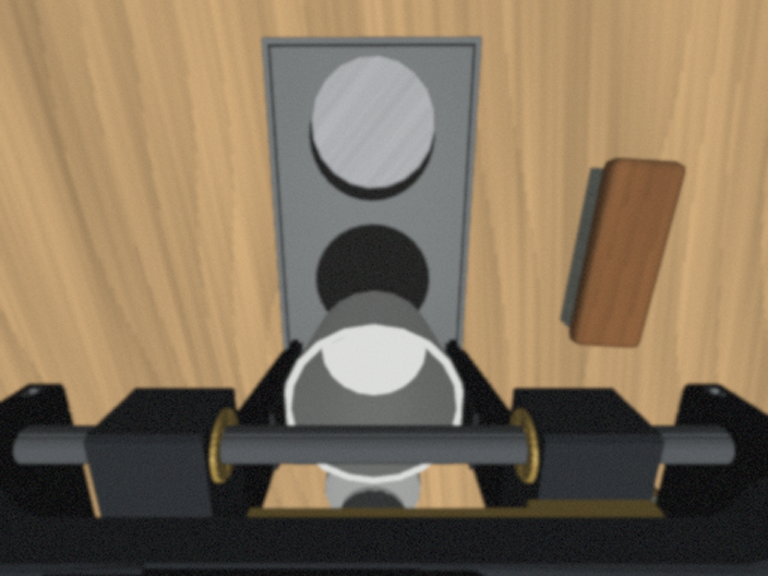

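Request:
play_rows(
  increments=[
    {"dx": 1,"dy": 0,"dz": 8,"rx": 0,"ry": 0,"rz": 0},
    {"dx": 3.2,"dy": 0.3,"dz": 26,"rx": 0,"ry": 0,"rz": 0},
    {"dx": 3.2,"dy": 0.3,"dz": 48,"rx": 0,"ry": 0,"rz": 0},
    {"dx": 3.2,"dy": 0.3,"dz": 70,"rx": 0,"ry": 0,"rz": 0},
    {"dx": 3.2,"dy": 0.3,"dz": 88,"rx": 0,"ry": 0,"rz": 0},
    {"dx": 3.2,"dy": 0.3,"dz": 97,"rx": 0,"ry": 0,"rz": 0},
    {"dx": 3.2,"dy": 0.3,"dz": 101,"rx": 0,"ry": 0,"rz": 0},
    {"dx": 3.2,"dy": 0.3,"dz": 102,"rx": 0,"ry": 0,"rz": 0},
  ],
)

```text
t: 18.77
eef_pos: [580.0, -21.8, 214.4]
tcp_rot: [-3.139, 0.003, 1.454]
ft_force: [0.7, 0.6, -0.3]
opening: 0.644
```

Request:
play_rows(
  increments=[
    {"dx": 0,"dy": 0,"dz": 1,"rx": 0,"ry": 0,"rz": 0},
    {"dx": 0,"dy": 0,"dz": 1.5,"rx": 0,"ry": 0,"rz": 0},
    {"dx": 0,"dy": 0,"dz": 1.5,"rx": 0,"ry": 0,"rz": 0},
  ],
)

```text
t: 19.02
eef_pos: [580.1, -21.6, 213.7]
tcp_rot: [-3.14, 0.003, 1.454]
ft_force: [-0.4, -0.2, -0.3]
opening: 0.644
```

Request:
play_rows(
  increments=[
    {"dx": 0,"dy": 0,"dz": 1,"rx": 0,"ry": 0,"rz": 0},
    {"dx": 0,"dy": 0,"dz": 1,"rx": 0,"ry": 0,"rz": 0},
    {"dx": 0,"dy": 0,"dz": 1,"rx": 0,"ry": 0,"rz": 0},
  ],
)

```text
t: 19.27
eef_pos: [580.1, -21.7, 213.0]
tcp_rot: [-3.14, 0.003, 1.454]
ft_force: [-0.2, 1.3, -2.0]
opening: 0.648
```

Request:
play_rows(
  increments=[
    {"dx": 0,"dy": 0,"dz": 0.5,"rx": 0,"ry": 0,"rz": 0},
    {"dx": 0,"dy": 0,"dz": 0.5,"rx": 0,"ry": 0,"rz": 0},
  ],
)

```text
t: 19.43
eef_pos: [580.0, -21.7, 212.9]
tcp_rot: [-3.141, 0.003, 1.454]
ft_force: [-0.6, 0.5, 4.5]
opening: 0.645
```

Request:
play_rows(
  increments=[
    {"dx": 0,"dy": 0,"dz": 0,"rx": 0,"ry": 0,"rz": 0},
    {"dx": 0,"dy": 0,"dz": 0,"rx": 0,"ry": 0,"rz": 0},
    {"dx": 0,"dy": 0,"dz": 0,"rx": 0,"ry": 0,"rz": 0},
    {"dx": 0,"dy": 0,"dz": 0,"rx": 0,"ry": 0,"rz": 0},
    {"dx": 0,"dy": 0,"dz": 0,"rx": 0,"ry": 0,"rz": 0},
    {"dx": 0,"dy": 0,"dz": 0,"rx": 0,"ry": 0,"rz": 0},
  ],
  fingers=0.98,
)

```text
t: 19.93
eef_pos: [580.0, -21.7, 212.8]
tcp_rot: [-3.14, 0.003, 1.454]
ft_force: [0.1, -0.6, 0.2]
opening: 0.968
```

Request:
play_rows(
  increments=[
    {"dx": 0,"dy": 0,"dz": -10,"rx": 0,"ry": 0,"rz": 0},
    {"dx": 0,"dy": 0,"dz": -35,"rx": 0,"ry": 0,"rz": 0},
    {"dx": 0,"dy": 0,"dz": -72,"rx": 0,"ry": 0,"rz": 0},
    {"dx": 0,"dy": 0,"dz": -110,"rx": 0,"ry": 0,"rz": 0},
    {"dx": 0,"dy": 0,"dz": -148,"rx": 0,"ry": 0,"rz": 0},
    {"dx": 0,"dy": 0,"dz": -180,"rx": 0,"ry": 0,"rz": 0},
    {"dx": 0,"dy": 0,"dz": -195,"rx": 0,"ry": 0,"rz": 0},
    {"dx": 0,"dy": 0,"dz": -195,"rx": 0,"ry": 0,"rz": 0},
  ],
)

```text
t: 20.6
eef_pos: [580.2, -21.2, 412.6]
tcp_rot: [3.136, 0.003, 1.454]
ft_force: [0.1, -1.1, -0.2]
opening: 0.981
```

Run:
```python
from h import *
c=cam('wrist'); save(c,'w9.png'); np.save('pics/w9.npy',c,allow_pickle=True)
print((proj(c,[579.5,-22.4,6])*1.5).round(),(proj(c,[579.5,-22.4,61])*1.5).round())
w=np.load('pics/w1.npy',allow_pickle=True).item()
print('narrow from w1',onz(w,155/1.5,314/1.5,90),onz(w,192/1.5,285/1.5,45))
go(444,-332,200)
```

```text
[370. 258.] [370. 272.]
narrow from w1 [ 444.36515614 -333.41828227   90.        ] [ 453.83420713 -326.14523616   45.        ]
inc [-324.5  -98.9   39.7] [ 0.03  0.03 -0.01] t 20.65 now [580.  -21.1 410.1] [3.139e+00 3.000e-03 1.454e+00] 0.979
```

View pics/w9.png

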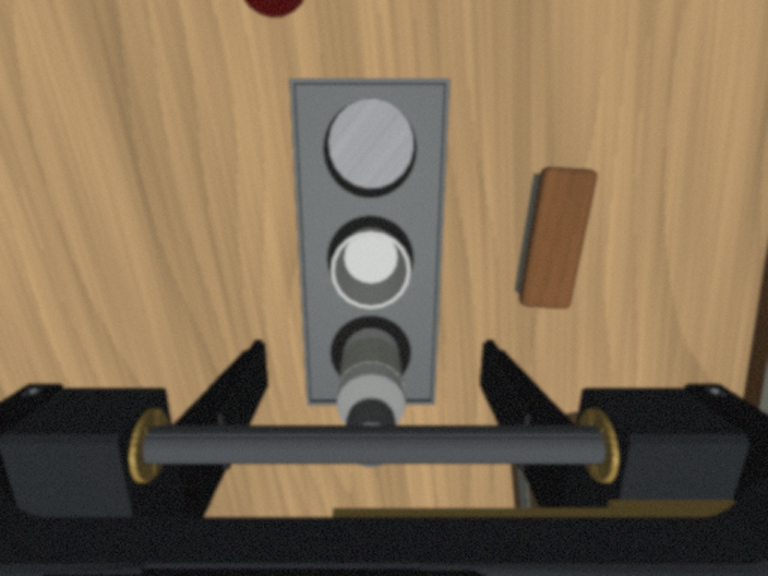

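The wide cup's rim is at (371,270) against (370,272) predicted, so it is centred, and the bottle and jar stand as placed. Next is the narrow cup.

Request:
play_rows(
  increments=[
    {"dx": -12,"dy": -3.7,"dz": 0,"rx": 0,"ry": 0,"rz": 0},
    {"dx": -45,"dy": -13.7,"dz": 0,"rx": 0,"ry": 0,"rz": 0},
    {"dx": -83,"dy": -25.3,"dz": 0,"rx": 0,"ry": 0,"rz": 0},
    {"dx": -121,"dy": -36.9,"dz": 0,"rx": 0,"ry": 0,"rz": 0},
    {"dx": -160,"dy": -48.8,"dz": 0,"rx": 0,"ry": 0,"rz": 0},
    {"dx": -198,"dy": -60.3,"dz": 0,"rx": 0,"ry": 0,"rz": 0},
    {"dx": -236,"dy": -71.9,"dz": 10,"rx": 0,"ry": 0,"rz": 0},
    {"dx": -265,"dy": -80.8,"dz": 20,"rx": 0,"ry": 0,"rz": 0},
  ],
)

```text
t: 21.32
eef_pos: [466.8, -277.7, 389.5]
tcp_rot: [3.14, 0.003, 1.453]
ft_force: [2.0, 0.7, -0.9]
opening: 0.979
```

Run:
```python
from h import *
go(444,-332.5,200)
```

```text
inc [-57.1 -16.2  18.7] [ 0.02  0.02 -0.02] t 21.32 now [ 466.8 -277.7  389.5] [3.140e+00 3.000e-03 1.453e+00] 0.979
```

Request:
play_rows(
  increments=[
    {"dx": -25,"dy": -7,"dz": 5,"rx": 0,"ry": 0,"rz": 0},
    {"dx": -45,"dy": -13,"dz": 12,"rx": 0,"ry": 0,"rz": 0},
    {"dx": -57,"dy": -16,"dz": 18,"rx": 0,"ry": 0,"rz": 0},
    {"dx": -57,"dy": -16,"dz": 18,"rx": 0,"ry": 0,"rz": 0},
    {"dx": -57,"dy": -16,"dz": 18,"rx": 0,"ry": 0,"rz": 0},
  ],
)

```text
t: 21.73
eef_pos: [443.9, -332.6, 370.7]
tcp_rot: [3.142, 0.001, 1.452]
ft_force: [1.1, 0.0, -0.5]
opening: 0.982
```

Run:
```python
from h import *
c=cam('wrist'); save(c,'w10.png'); np.save('pics/w10.npy',c,allow_pickle=True)
print((proj(c,[444,-332.5,90])*1.5).round())
go(444,-332.5,76)
```

```text
[373. 298.]
inc [ -0.3  -0.3 124.3] [ 0.01  0.02 -0.02] t 21.78 now [ 444.3 -332.   371.3] [3.141e+00 2.000e-03 1.453e+00] 0.982
```

View pics/w10.png

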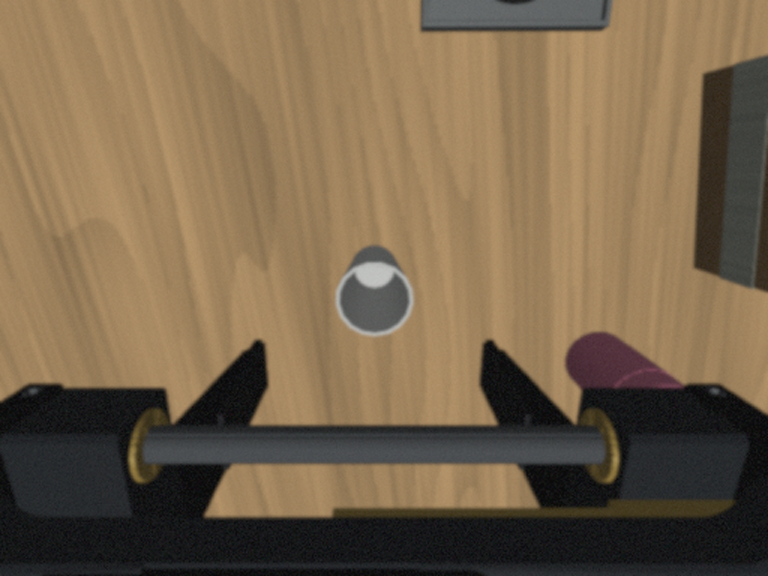

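Request:
play_rows(
  increments=[
    {"dx": 0,"dy": 0.7,"dz": 12,"rx": 0,"ry": 0,"rz": 0},
    {"dx": 0,"dy": 0.7,"dz": 40,"rx": 0,"ry": 0,"rz": 0},
    {"dx": 0,"dy": 0.7,"dz": 70,"rx": 0,"ry": 0,"rz": 0},
    {"dx": 0,"dy": 0.7,"dz": 98,"rx": 0,"ry": 0,"rz": 0},
    {"dx": 0,"dy": 0.7,"dz": 116,"rx": 0,"ry": 0,"rz": 0},
    {"dx": 0,"dy": 0.7,"dz": 123,"rx": 0,"ry": 0,"rz": 0},
    {"dx": 0,"dy": 0.7,"dz": 124,"rx": 0,"ry": 0,"rz": 0},
  ],
)

```text
t: 22.37
eef_pos: [445.5, -331.3, 246.4]
tcp_rot: [-3.141, 0.0, 1.454]
ft_force: [0.4, 0.9, 0.3]
opening: 0.981
```

Request:
play_rows(
  increments=[
    {"dx": 0,"dy": 0,"dz": 0,"rx": 0,"ry": 0,"rz": 0},
    {"dx": 0,"dy": 0,"dz": 0,"rx": 0,"ry": 0,"rz": 0},
    {"dx": 0,"dy": 0,"dz": 0,"rx": 0,"ry": 0,"rz": 0},
    {"dx": 0,"dy": 0,"dz": 0,"rx": 0,"ry": 0,"rz": 0},
    {"dx": 0,"dy": 0,"dz": 0,"rx": 0,"ry": 0,"rz": 0},
    {"dx": 0,"dy": 0,"dz": 0,"rx": 0,"ry": 0,"rz": 0},
    {"dx": 0,"dy": 0,"dz": 0,"rx": 0,"ry": 0,"rz": 0},
    {"dx": 0,"dy": 0,"dz": 0,"rx": 0,"ry": 0,"rz": 0},
  ],
  fingers=0.3,
)

```text
t: 23.03
eef_pos: [445.4, -331.4, 246.6]
tcp_rot: [-3.141, 0.001, 1.454]
ft_force: [-0.9, -0.4, 2.1]
opening: 0.51
```

Request:
play_rows(
  increments=[
    {"dx": 0,"dy": 0,"dz": 0,"rx": 0,"ry": 0,"rz": 0},
    {"dx": 0,"dy": 0,"dz": 0,"rx": 0,"ry": 0,"rz": 0},
    {"dx": 0,"dy": 0,"dz": 0,"rx": 0,"ry": 0,"rz": 0},
    {"dx": 0,"dy": 0,"dz": 0,"rx": 0,"ry": 0,"rz": 0},
  ],
)

```text
t: 23.37
eef_pos: [445.4, -331.4, 246.6]
tcp_rot: [-3.141, 0.001, 1.454]
ft_force: [-0.2, -0.6, 1.0]
opening: 0.512
```

Request:
play_rows(
  increments=[
    {"dx": 0,"dy": 0,"dz": -6,"rx": 0,"ry": 0,"rz": 0},
    {"dx": 0,"dy": 0,"dz": -24,"rx": 0,"ry": 0,"rz": 0},
    {"dx": 0,"dy": 0,"dz": -52,"rx": 0,"ry": 0,"rz": 0},
    {"dx": 0,"dy": 0,"dz": -86,"rx": 0,"ry": 0,"rz": 0},
    {"dx": 0,"dy": 0,"dz": -120,"rx": 0,"ry": 0,"rz": 0},
    {"dx": 0,"dy": 0,"dz": -152,"rx": 0,"ry": 0,"rz": 0},
    {"dx": 0,"dy": 0,"dz": -176,"rx": 0,"ry": 0,"rz": 0},
    {"dx": 0,"dy": 0,"dz": -188,"rx": 0,"ry": 0,"rz": 0},
  ],
)

```text
t: 24.03
eef_pos: [445.5, -331.1, 438.4]
tcp_rot: [3.139, 0.003, 1.454]
ft_force: [-0.1, -0.3, -1.4]
opening: 0.511
```

Run:
```python
from h import *
go(580,-21.5,265)
```

```text
inc [323.1  97.6   1.7] [ 0.03  0.03 -0.01] t 24.03 now [ 445.5 -331.1  438.4] [3.139e+00 3.000e-03 1.454e+00] 0.511
```

Request:
play_rows(
  increments=[
    {"dx": 8,"dy": 2.4,"dz": 0,"rx": 0,"ry": 0,"rz": 0},
    {"dx": 28,"dy": 8.5,"dz": 0,"rx": 0,"ry": 0,"rz": 0},
    {"dx": 56,"dy": 17,"dz": 0,"rx": 0,"ry": 0,"rz": 0},
    {"dx": 88,"dy": 26.6,"dz": 0,"rx": 0,"ry": 0,"rz": 0},
    {"dx": 120,"dy": 36.2,"dz": 0,"rx": 0,"ry": 0,"rz": 0},
    {"dx": 150,"dy": 45.3,"dz": 0,"rx": 0,"ry": 0,"rz": 0},
    {"dx": 172,"dy": 52,"dz": 0,"rx": 0,"ry": 0,"rz": 0},
    {"dx": 180,"dy": 54.4,"dz": 0,"rx": 0,"ry": 0,"rz": 0},
  ],
)

```text
t: 24.7
eef_pos: [521.1, -155.5, 437.3]
tcp_rot: [3.14, 0.002, 1.457]
ft_force: [0.2, -0.2, -0.2]
opening: 0.514
```

Request:
play_rows(
  increments=[
    {"dx": 8,"dy": 2.4,"dz": 0,"rx": 0,"ry": 0,"rz": 0},
    {"dx": 28,"dy": 8.5,"dz": 0,"rx": 0,"ry": 0,"rz": 0},
    {"dx": 56,"dy": 17,"dz": 0,"rx": 0,"ry": 0,"rz": 0},
    {"dx": 86,"dy": 26,"dz": 0,"rx": 0,"ry": 0,"rz": 0},
    {"dx": 112,"dy": 33.8,"dz": 0,"rx": 0,"ry": 0,"rz": 0},
    {"dx": 133,"dy": 40.2,"dz": 0,"rx": 0,"ry": 0,"rz": 0},
    {"dx": 142,"dy": 43,"dz": 0,"rx": 0,"ry": 0,"rz": 0},
    {"dx": 142,"dy": 43,"dz": 0,"rx": 0,"ry": 0,"rz": 0},
  ],
)

```text
t: 25.37
eef_pos: [580.3, -18.3, 436.5]
tcp_rot: [3.141, 0.002, 1.458]
ft_force: [0.4, -0.6, -0.1]
opening: 0.51
```

Run:
```python
from h import *
c=cam('wrist'); save(c,'w11.png'); np.save('pics/w11.npy',c,allow_pickle=True)
p=env.state()['eef_pos']
print('wide rim',(proj(c,[580,-21.8,61])*1.5).round(),'held base',(proj(c,[p[0],p[1],p[2]-246.6])*1.5).round(),'held rim',(proj(c,[p[0],p[1],p[2]-246.6+90])*1.5).round())
go(580,-21.8,115)
```

```text
wide rim [373. 268.] held base [372. 318.] held rim [371. 405.]
inc [ -2.    0.2 150.5] [0.01 0.02 0.02] t 25.42 now [580.  -19.4 436.5] [3.141e+00 2.000e-03 1.458e+00] 0.509
```

View pics/w11.png

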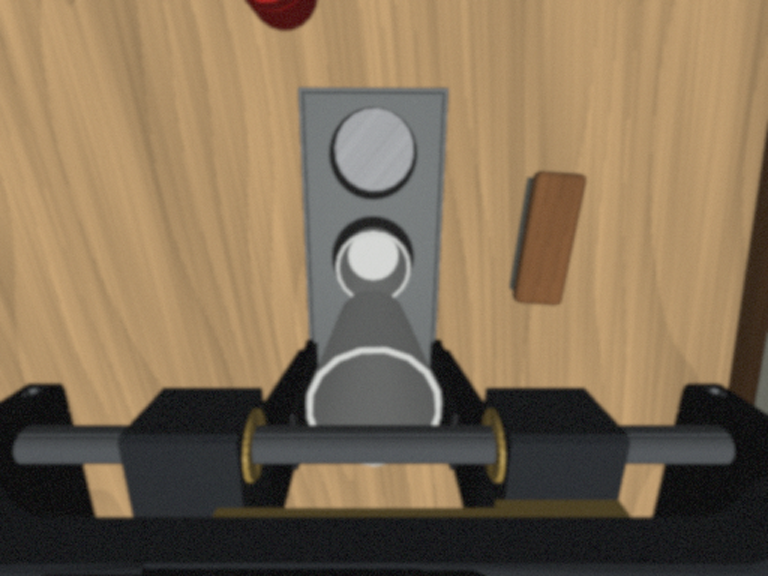

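Request:
play_rows(
  increments=[
    {"dx": -0.5,"dy": 0,"dz": 8,"rx": 0,"ry": 0,"rz": 0},
    {"dx": -2,"dy": 0,"dz": 26,"rx": 0,"ry": 0,"rz": 0},
    {"dx": -2,"dy": 0,"dz": 50,"rx": 0,"ry": 0,"rz": 0},
    {"dx": -2,"dy": 0,"dz": 75,"rx": 0,"ry": 0,"rz": 0},
    {"dx": -2,"dy": 0,"dz": 96,"rx": 0,"ry": 0,"rz": 0},
    {"dx": -2,"dy": 0,"dz": 108,"rx": 0,"ry": 0,"rz": 0},
    {"dx": -2,"dy": 0,"dz": 112,"rx": 0,"ry": 0,"rz": 0},
    {"dx": -2,"dy": 0,"dz": 112,"rx": 0,"ry": 0,"rz": 0},
  ],
)

```text
t: 26.08
eef_pos: [579.5, -22.8, 323.4]
tcp_rot: [-3.14, 0.003, 1.456]
ft_force: [-0.5, 0.9, -0.5]
opening: 0.513
```

Run:
```python
from h import *
c=cam('wrist'); save(c,'w12.png'); c=cam('scene'); save(c,'s12.png',4,(200,110,330,260))
go(580,-21.8,86)
```

```text
inc [ 0.8  0.  68.1] [0.02 0.02 0.02] t 26.18 now [579.8 -22.4 325.1] [3.140e+00 3.000e-03 1.457e+00] 0.514
```

View pics/w12.png

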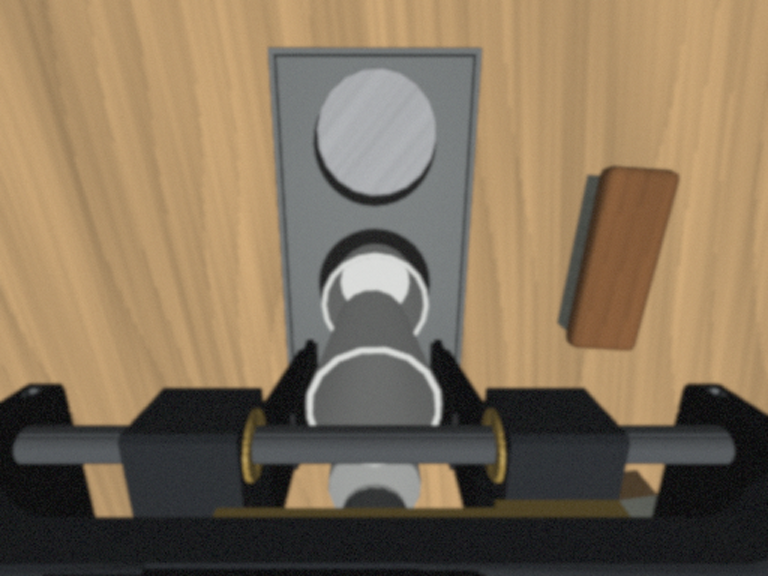

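View pics/s12.png

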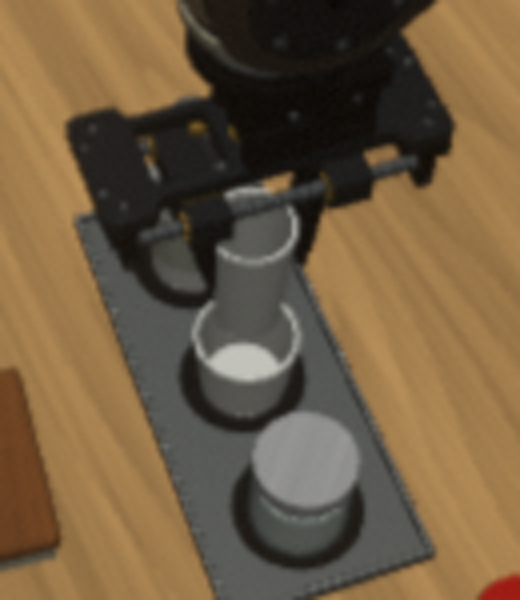

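Request:
play_rows(
  increments=[
    {"dx": 0.6,"dy": 0,"dz": 5,"rx": 0,"ry": 0,"rz": 0},
    {"dx": 0.6,"dy": 0,"dz": 16,"rx": 0,"ry": 0,"rz": 0},
    {"dx": 0.6,"dy": 0,"dz": 29,"rx": 0,"ry": 0,"rz": 0},
    {"dx": 0.6,"dy": 0,"dz": 42,"rx": 0,"ry": 0,"rz": 0},
    {"dx": 0.6,"dy": 0,"dz": 53,"rx": 0,"ry": 0,"rz": 0},
    {"dx": 0.6,"dy": 0,"dz": 60,"rx": 0,"ry": 0,"rz": 0},
    {"dx": 0.6,"dy": 0,"dz": 64,"rx": 0,"ry": 0,"rz": 0},
    {"dx": 0.6,"dy": 0,"dz": 65,"rx": 0,"ry": 0,"rz": 0},
  ],
)

```text
t: 26.85
eef_pos: [580.0, -21.9, 259.4]
tcp_rot: [3.141, 0.003, 1.457]
ft_force: [-0.7, -0.3, -0.8]
opening: 0.511
```

Request:
play_rows(
  increments=[
    {"dx": 0,"dy": 0,"dz": 1,"rx": 0,"ry": 0,"rz": 0},
    {"dx": 0,"dy": 0,"dz": 1.5,"rx": 0,"ry": 0,"rz": 0},
    {"dx": 0,"dy": 0,"dz": 1.5,"rx": 0,"ry": 0,"rz": 0},
  ],
)

```text
t: 27.1
eef_pos: [580.0, -21.9, 258.2]
tcp_rot: [3.14, 0.003, 1.457]
ft_force: [-0.4, -0.1, -0.7]
opening: 0.512
```

Request:
play_rows(
  increments=[
    {"dx": 0,"dy": 0,"dz": 1,"rx": 0,"ry": 0,"rz": 0},
    {"dx": 0,"dy": 0,"dz": 1.3,"rx": 0,"ry": 0,"rz": 0},
    {"dx": 0,"dy": 0,"dz": 1.3,"rx": 0,"ry": 0,"rz": 0},
  ],
)

```text
t: 27.35
eef_pos: [580.0, -21.9, 257.0]
tcp_rot: [3.14, 0.003, 1.457]
ft_force: [0.5, -0.2, -0.6]
opening: 0.51
```

Request:
play_rows(
  increments=[
    {"dx": 0,"dy": 0,"dz": 0.7,"rx": 0,"ry": 0,"rz": 0},
    {"dx": 0,"dy": 0,"dz": 0.7,"rx": 0,"ry": 0,"rz": 0},
  ],
)

```text
t: 27.52
eef_pos: [580.0, -21.9, 256.5]
tcp_rot: [3.14, 0.003, 1.457]
ft_force: [0.2, 0.1, 1.8]
opening: 0.512
```

Contact came at 256.5, as expected for fully down. Release slowly upward.

Request:
play_rows(
  increments=[
    {"dx": 0,"dy": 0,"dz": 0,"rx": 0,"ry": 0,"rz": 0},
    {"dx": 0,"dy": 0,"dz": 0,"rx": 0,"ry": 0,"rz": 0},
    {"dx": 0,"dy": 0,"dz": 0,"rx": 0,"ry": 0,"rz": 0},
    {"dx": 0,"dy": 0,"dz": 0,"rx": 0,"ry": 0,"rz": 0},
    {"dx": 0,"dy": 0,"dz": 0,"rx": 0,"ry": 0,"rz": 0},
    {"dx": 0,"dy": 0,"dz": 0,"rx": 0,"ry": 0,"rz": 0},
  ],
  fingers=0.98,
)

```text
t: 28.02
eef_pos: [580.1, -22.0, 256.5]
tcp_rot: [3.14, 0.003, 1.457]
ft_force: [-0.7, -0.0, -0.6]
opening: 0.876
```

Request:
play_rows(
  increments=[
    {"dx": 0,"dy": 0,"dz": -10,"rx": 0,"ry": 0,"rz": 0},
    {"dx": 0,"dy": 0,"dz": -35,"rx": 0,"ry": 0,"rz": 0},
    {"dx": 0,"dy": 0,"dz": -72,"rx": 0,"ry": 0,"rz": 0},
    {"dx": 0,"dy": 0,"dz": -108,"rx": 0,"ry": 0,"rz": 0},
    {"dx": 0,"dy": 0,"dz": -140,"rx": 0,"ry": 0,"rz": 0},
    {"dx": 0,"dy": 0,"dz": -160,"rx": 0,"ry": 0,"rz": 0},
    {"dx": 0,"dy": 0,"dz": -165,"rx": 0,"ry": 0,"rz": 0},
    {"dx": 0,"dy": 0,"dz": -165,"rx": 0,"ry": 0,"rz": 0},
  ],
)

```text
t: 28.68
eef_pos: [579.5, -21.4, 423.3]
tcp_rot: [3.136, 0.003, 1.457]
ft_force: [-0.5, 0.5, -0.0]
opening: 0.979
```

Request:
play_rows(
  increments=[
    {"dx": 5,"dy": -25,"dz": 0,"rx": 0,"ry": 0,"rz": 0},
    {"dx": 10,"dy": -50,"dz": 0,"rx": 0,"ry": 0,"rz": 0},
    {"dx": 15,"dy": -80,"dz": 0,"rx": 0,"ry": 0,"rz": 0},
    {"dx": 20,"dy": -100,"dz": 0,"rx": 0,"ry": 0,"rz": 0},
    {"dx": 20,"dy": -110,"dz": 0,"rx": 0,"ry": 0,"rz": 0},
    {"dx": 20,"dy": -110,"dz": 0,"rx": 0,"ry": 0,"rz": 0},
  ],
)

```text
t: 29.18
eef_pos: [471.2, 11.3, 422.1]
tcp_rot: [3.138, 0.003, 1.457]
ft_force: [0.7, 0.8, -0.1]
opening: 0.979
```

Run:
```python
from h import *
ds={}
for n in ['wrist','scene','top']:
    c=cam(n); ds[n]=c; save(c,n+'13.png')
s=ds['scene']; save(s,'s13.png',4,(190,100,330,250))
for n,p,z in [('bottle cap',(568.9,-117.1),151),('nc rim',(580,-21.9),100),('wc rim',(580,-21.9),61),('jar lid',(590.9,71.9),76)]:
    for k in ds: print(n,k,(proj(ds[k],[*p,z])*1.5).round())
o=np.load('pics/scene0.npy',allow_pickle=True).item()['image']
d=np.abs(o.astype(int)-s['image']).max(2)
for n,b in dict(carton=(130,105,188,178),brush=(185,200,217,252),basket=(220,308,305,384),red=(312,252,348,292),pink=(165,60,193,110)).items():
    print(n,'changed px',int((d[b[1]:b[3],b[0]:b[2]]>40).sum()))
```

```text
bottle cap wrist [531. 460.]
bottle cap scene [373. 208.]
bottle cap top [418. 292.]
nc rim wrist [521. 307.]
nc rim scene [393. 276.]
nc rim top [359. 287.]
wc rim wrist [506. 292.]
wc rim scene [392. 289.]
wc rim top [359. 288.]
jar lid wrist [524. 175.]
jar lid scene [415. 335.]
jar lid top [304. 281.]
carton changed px 0
brush changed px 0
basket changed px 0
red changed px 0
pink changed px 0
```

View pics/wrist13.png

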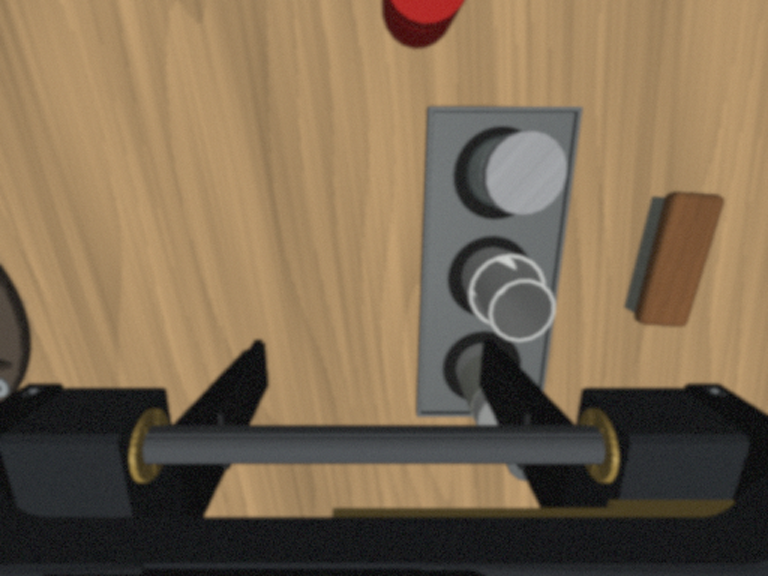

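View pics/s13.png

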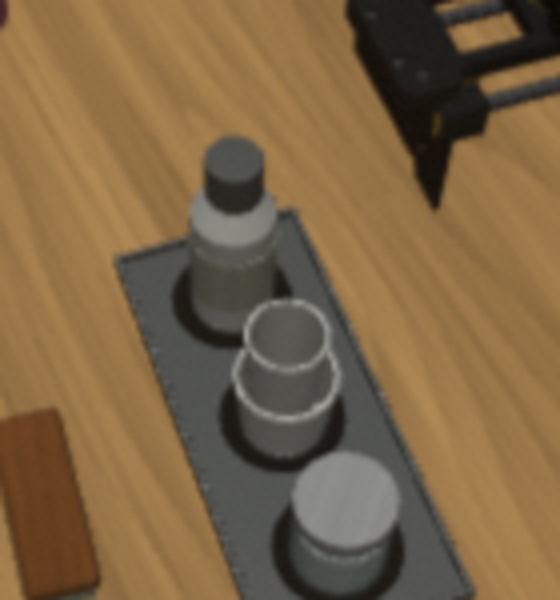

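View pics/top13.png

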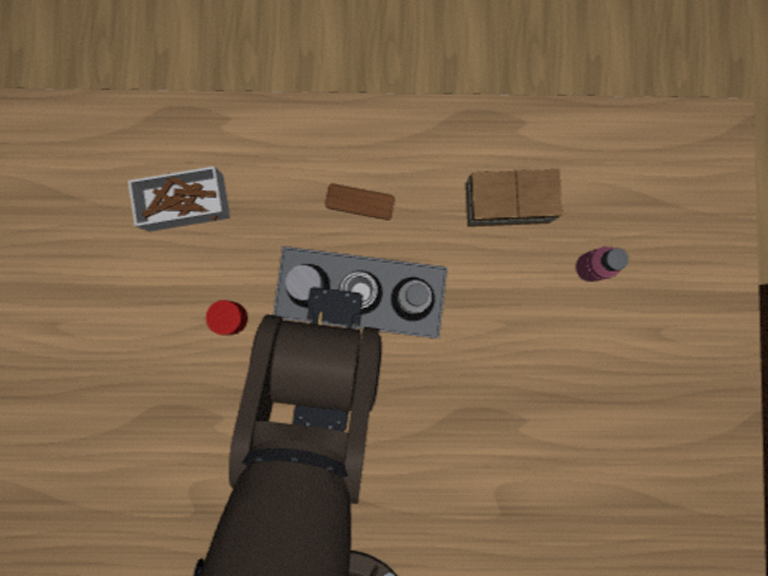

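Everything is upright. The narrow cup's rim is at (521,310) in the wrist view against (521,307) predicted for fully down. Handing in.

```bash
python3 -c "
from h import *
print(env.state()['qvel'].round(3)); print(env.job_done())"
```

```text
[-0.002  0.005 -0.006 -0.001  0.001 -0.001]
the job is handed in; nothing more can be done
None
```

I set out the washing supplies on the drip tray as asked and handed the job in at about 29 s, with the gripper open and clear of everything.

- **Placement:** the bottle went on the pad nearer the carton, then the jar on the far pad and the wide cup on the middle one. The narrow cup went into the wide cup last.
- **Upright and centred:** the pictures taken before hand-in show all four upright. The bottle, jar and wide cup sit within about 2 mm of their pad centres.
- **Nesting:** the narrow cup met the floor at the height expected for fully down. Its rim is within about 2 mm of where it should appear in the wrist view.
- **Left alone:** the scene camera shows no changed pixels at the carton, brush, basket, red jar or pink bottle.
- **Disagreements:** the top and scene cameras differed by about 4 mm in x, so I used their average, which the wrist views confirmed to 1–3 mm. The first move call was refused as invalid input, and nothing moved.

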